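# Build the spacer, glass and retainer stack into a tilted, spring-loaded cell cradle

### The job

Build the analyser's optical cell in the tilted cradle, one part at a time: first the thick spacer frame, then the glass blank, then the thin retaining frame with the bridge, each slid down the slope fully home against the ledge. The retaining frame has to be pressed down against the sprung bed and slid in under the lip, so that when you let go the lip holds the whole stack down. Never press hard on the glass or bang the parts together, and leave the jar, the flow meter and the screwdriver where they are.

Things in the scene. Friction and masses are not known exactly. Their poses are not given: they have to be found in the camera images.
- nest: Tilted rigid holder on the fixed steel cradle. Origin: middle of the ledge's face, level with the top of the unloaded bed, 62 mm above the table. x: up the slope, 30 deg above level, towards the robot (within 0.3 rad); y: level; z: square to the bed, 30 deg from vertical, leaning away from the robot. Centre of a part that is home: x 60, y 0, finally z 8 (spacer), 26 (blank), 39 mm (retainer).
- nest_lip (a point): Middle of the lip's underside edge, at x 13, z 46 mm in the nest. Ledge: wall at nest x = 0, 80 mm wide, 8 thick, top at z 54. From its top the 8 mm thick lip overhangs the bed from x 0 to 13, underside at z 46 mm; then a mouth turned up to z 54 runs to x 21 mm. Parts go in below the lip.
- nest_mouth (a point): Middle of the mouth between the guide cheeks, on the unloaded bed's top, at nest x 34 mm. Cheek faces at y -31.5 and +31.5 mm from x 0 to 22, then flaring to about y 38 at x 34 mm; 6 mm thick, as tall as the underside of the lip. Parts are laid on the bed with their lower end above x 35 mm, then slid down. Above that the bed's sides and top end are open.
- bed_mid (a point): Centre of the top of the sprung bed plate, at nest x 76 mm (moves with the bed). The plate is 58 mm wide and reaches from x 1 to 151 mm.
- bed (a joint): Travel (m) of the sprung bed square to its face: 0 up (also with loose parts lying on it), grows when pressed in, stop at 0.010. Springs push back with 9.2 N at 0, plus 0.8 N per mm; the parts' weight helps to press. The parts are 50 mm thick in all, so held under the 46 mm lip they keep the bed at 0.004; to slide the retainer in, press about 6 mm.
- spacer_c (a point): Centre of the spacer: an aluminium frame 120 x 60 x 24 mm (along its x, y, z) with one big rectangular opening, about 0.24 kg, lying flat on the table. Same either way round. Gripped across the 60 mm, half-way along.
- blank_c (a point): Centre of the glass blank: a solid clear glass plate 120 x 60 x 12 mm (x, y, z), about 0.2 kg, lying flat on the table. Same either way round.
- retainer_c (a point): Centre of the retaining frame: an aluminium frame 120 x 60 x 14 mm (x, y, z), with a bridge 22 mm wide across the middle between two openings, about 0.17 kg, lying flat on the table. Same either way round and either side up.
- jar: Bystander: a clear jar with a red cap, 60 mm wide, 130 mm tall, origin under its middle.
- flowmeter: Bystander: a flow meter, steel base 50 x 110 x 28 mm with a black box on top, 78 mm tall in all, origin under its middle.
- driver_grip (a point): Bystander: middle of the handle of a screwdriver lying on the table.

How it is judged:
By the outcome, as a careful person would: the job done as asked, in the order asked, and still so for the second after the job is handed in, with the robot touching nothing.
It also fails if it takes over 72 s, if anything falls off the work surface, if the arm or the gripper's body presses on something with over 40 N, if the wrist force passes 120 N, or if a joint passes its speed limit or range.

### The arm

A 6-joint arm with a two-finger parallel gripper is mounted at the origin on the work surface. World frame = base frame: x ahead of the robot, y to its left, z up, the work surface at z = 0. Lengths are in mm, angles in rad, forces in N, time in s.
With the tool pointing down it reaches from about 350 to 875 mm from the base axis. Payload 4.2 kg.
Tool frame: the origin (TCP) lies midway between the tips of the shut fingers; the grasp point (between the pads) lies 19 mm behind it (arm.tcp_to_grasp is the distance from the TCP to the grasp point, in mm); z points along the fingers, y is the line along which they close (so a half turn about z gives the same grasp; the last joint's range is limited). The gripper opens to 85 mm and grips with 20 to 120 N. Pads are 22 mm wide; open, the fingers measure 114 mm over their backs; the gripper's body (76 mm by 85 mm) begins 54 mm behind the grasp point. The pads swing forward as they close: fully open they stand 13 mm farther back than shut.
Start: joints at [-0.939, 0.385, 0.008, 0, -1.194, -0.259], TCP at [227.654, -582.042, 209.912] pointing down, gripper open.
Joint ranges: [-3.14, 3.14], [-1.21, 2.06], [-1.07, 1.41], [-3.16, 2.05], [-2.99, -0.16], [-3.1, 3.1]. Speed limits (rad/s): [2.79, 2.79, 3.14, 3.14, 3.14, 3.14].

### API

Orientations are given as a unit quaternion [x, y, z, w].
In Python, from bench import arm, imaging, job, models gives the robot as it stands.
- The arm moves only by the tool arm_command, never from a script. Its argument "rows" is a list of rows, each an object with "grip": the opening, from 0 (shut) to 1 (fully open); "linear": the shift along the tool's x, y, z in mm, a list of three; "rot": the turn, a rotation vector about the tool's x, y, z in rad, a list of three. In form: [{"grip": grip, "linear": [tx, ty, tz], "rot": [rx, ry, rz]}, ...]. A call has 1 to 10 rows; each row is the pose to reach, as a shift and turn from the pose commanded when the call began, along the tool's axes at that moment; what a row does not reach only later rows make up. A row lasts 1/8 s, in which the tool goes at most 62.5 mm and 10.7 degrees, less where a joint would pass 70% of its speed; a pose out of reach is approached as far as the arm can. A call with a gripper value outside its range is refused whole. The fingers move at their own pace and stop on an object; the grip force is fixed at half the most. Time passes only in rows, so rows that repeat a pose let the fingers close. It gives the time, the measured TCP pose, the force, the opening and the grip force at its end, in the units of the state.
- arm.read_state(): the state, without advancing time (a new reading comes with each control period).
- imaging.get_image(name): name is "side" or "top" or "wrist"; returns a dict with "frame" (400x640x3 uint8, red, green, blue), "fx", "fy", "cx", "cy" (pixels), "extrinsics" (4x4, takes a point from world to camera coordinates); the wrist camera has in their place "T_tool_cam" (4x4, takes a point from camera to tool coordinates, whose origin is the TCP and whose axes are the flange's). Camera axes: x right, y down, z forward; pixel columns grow to the right and rows downward; lengths in mm; the calibration is good to about 2 mm. A picture is of the moment at which its call begins: read the wrist's pose just before it. There is no depth.
- job.job_done(): hands the job in; it is judged then, once.
Trained networks look in a picture, given as the dict that the camera call returned (one of the last four; its "shot" number tells which), for a name from the list of things; names that differ only in an ending like _2 or _b are one class to them, and where a whole thing is asked for, a point or a joint stands for the part that bears it (a point fixed in the world has none). Each returns a list of dicts, best first, with "score" (0 to 1); they miss things now and then, are a little off and sometimes report something else, mostly with a low value. They report only what shows in the picture. A call takes as long as a camera call.
- models.spot_in(picture, query): "rect" ([left, top, right, bottom] in pixels, round what is visible of it).
- models.tip_of(picture, query): "pixel" ([column, row] in pixels: a listed point, or the origin of a listed thing).
The state is a dict: "clock": time; "joints": joint angles; "joint_vel": joint speeds; "joint_efforts": joint torques, N m; "position": TCP position; "ee_rot": TCP orientation; "contact_force": force on the tool from outside, world axes, zero at the start; "wrist_torque": the same for the moment, N m; "gripper_width": finger opening in mm; "grasp_force": force on a finger pad.
Only numpy, scipy, OpenCV 4.12 (cv2) and the standard library are available. Lean on these libraries where they do the work, as an engineer would, in place of code of your own. Each camera call takes 0.05 s, during which the arm holds its last target. There are 200 camera calls.

## Working session

There is one attempt and no reset: what is moved stays moved. The work goes in short steps, Python scripts to look and compute and a tool call to move; the robot and the scene stay as the last step left them, time stands still between calls to the robot, and variables do not carry over. Pictures are saved under pics/ and viewed, at most 10 in all, crops included, and the job is handed in when it is done.

Besides the shell and the picture viewer there is one more tool, called after "Call:" by a JSON object that holds its "fn" and its "kwargs", one argument or row to a line. arm_command: Moves the arm, as the interface text tells. Its arguments: {"type":"object","properties":{"rows":{"type":"array"}},"required":["rows"]}

```bash
mkdir -p pics; cat > h.py <<'E'
import numpy as np, cv2
from scipy.spatial.transform import Rotation as R
from bench import arm, imaging, job, models
def cam(name):
    s=arm.read_state(); p=imaging.get_image(name)
    K=np.array([[p['fx'],0,p['cx']],[0,p['fy'],p['cy']],[0,0,1.]])
    if name=='wrist':
        T=np.eye(4);T[:3,:3]=R.from_quat(s['ee_rot']).as_matrix();T[:3,3]=s['position']
        E=np.linalg.inv(T@np.array(p['T_tool_cam']))
    else: E=np.array(p['extrinsics'])
    return p,K,E
def ray(K,E,px):
    d=E[:3,:3].T@np.linalg.solve(K,[px[0],px[1],1.]); o=-E[:3,:3].T@E[:3,3]; return o,d/np.linalg.norm(d)
def onz(K,E,px,z):
    o,d=ray(K,E,px); return o+d*(z-o[2])/d[2]
def tri(rs):
    A=sum(np.eye(3)-np.outer(d,d) for o,d in rs); b=sum((np.eye(3)-np.outer(d,d))@o for o,d in rs); return np.linalg.solve(A,b)
def proj(K,E,P):
    q=E[:3,:3]@np.array(P,float)+E[:3,3]; return (K@q)[:2]/q[2]
def save(p,n): cv2.imwrite('pics/'+n,cv2.cvtColor(p['frame'],cv2.COLOR_RGB2BGR))
E
python3 - <<'E'
from h import *
np.set_printoptions(precision=1,suppress=True)
C={n:cam(n) for n in('top','side')}
hz=dict(spacer_c=12,blank_c=6,retainer_c=7,jar=0,flowmeter=0,driver_grip=10)
for n,(p,K,E) in C.items(): save(p,n+'0.png'); print(n,-E[:3,:3].T@E[:3,3])
for q in ['nest','nest_lip','nest_mouth','bed_mid','spacer_c','blank_c','retainer_c','jar','flowmeter','driver_grip']:
    rs=[]
    for n,(p,K,E) in C.items():
        t=models.tip_of(p,q)
        if t:
            px=t[0]['pixel']; rs.append(ray(K,E,px)); print(q,n,np.array(px),round(t[0]['score'],2), onz(K,E,px,hz[q]) if q in hz else '')
    if len(rs)==2: print('   tri',tri(rs))
E
```

```text
top [ 491.     4.4 1224.8]
side [ 153.4 1037.2  855.5]
nest top [232.2 201.4] 0.63 
nest side [295.9 252.7] 0.74 
   tri [579.4 260.7  73.5]
nest_lip top [230.2 194.1] 0.95 
nest_lip side [291.9 240.2] 0.59 
   tri [594.1 257.7 105.9]
nest_mouth top [235.2 210.5] 0.8 
nest_mouth side [309.3 252.3] 0.64 
   tri [550.7 250.5  76.6]
bed_mid top [238.6 220.2] 0.82 
bed_mid side [323.3 248.1] 0.94 
   tri [521.  237.5  89.6]
spacer_c top [431.3 231.1] 0.85 [ 483.8 -333.9   12. ]
blank_c top [340.2 228.7] 0.59 [495.  -56.8   6. ]
blank_c side [370.4 207.6] 0.94 [504.8 -67.4   6. ]
   tri [497.8 -55.4  16. ]
retainer_c top [372.7 172.4] 0.93 [ 667.6 -160.6    7. ]
retainer_c side [331.2 178.7] 0.7 [ 670.2 -164.     7. ]
   tri [ 667.8 -160.     9.9]
jar top [330.2 125.6] 0.58 [819.1 -31.6   0. ]
jar side [268.  193.7] 0.64 [820.1 -21.5   0. ]
   tri [823.3 -30.9  -7.4]
flowmeter top [429.4 155.8] 0.94 [ 718.2 -339.7    0. ]
flowmeter side [338.1 153. ] 0.86 [ 716.6 -333.6    0. ]
   tri [ 719.3 -340.9   -4.5]
driver_grip top [200.7 271.5] 0.87 [371. 370.  10.]
driver_grip side [355.8 326.6] 0.58 [387.1 362.7  10. ]
   tri [378.1 369.   20.4]
```

```bash
python3 - <<'E'
import cv2,numpy as np
a=cv2.imread('pics/top0.png')[90:340,160:480]; cv2.imwrite('pics/t1.png',cv2.resize(a,None,fx=2.4,fy=2.4,interpolation=cv2.INTER_CUBIC)[:600,:800])
a=cv2.imread('pics/side0.png')[120:350,200:500]; cv2.imwrite('pics/s1.png',cv2.resize(a,None,fx=2.5,fy=2.5,interpolation=cv2.INTER_CUBIC))
E
```

```text
(no output)
```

View pics/t1.png

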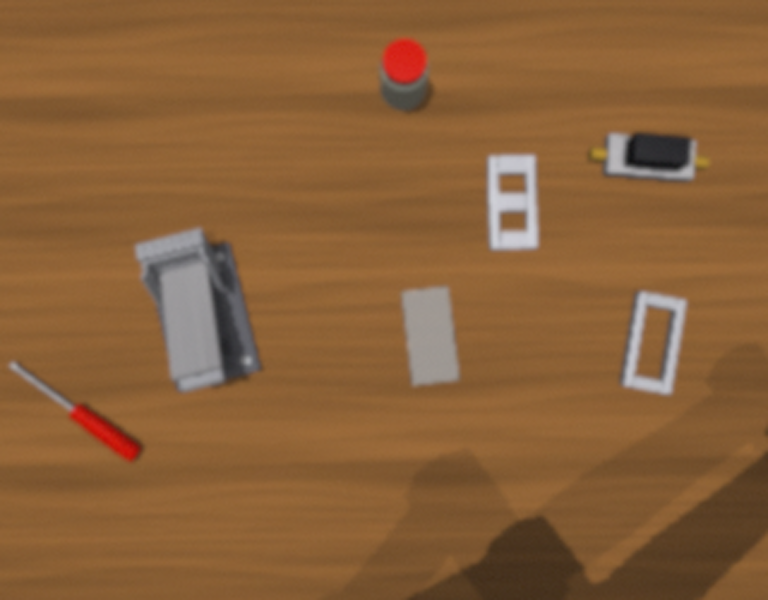

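View pics/s1.png

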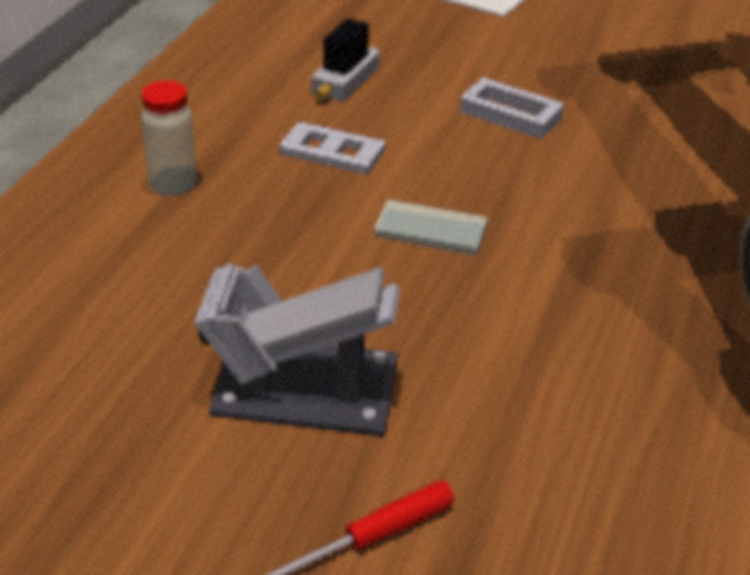

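The top crop shows the nest at left (~190,310), the blank (430,336), the retainer (512,202), the spacer (655,342), and the bystanders well clear. In the side crop the nest's lip end faces away from the robot.

```bash
cat >> h.py <<'E'
from scipy.optimize import least_squares
NP=dict(nest=(0,0,0),nest_lip=(13,0,46),nest_mouth=(34,0,0),bed_mid=(76,0,0))
def nestR(a):  # a: heading of nest x (level projection)
    c,s=np.cos(a),np.sin(a); X=np.array([c*.866025,s*.866025,.5]); Y=np.array([-s,c,0]); 
    return np.c_[X,Y,np.cross(X,Y)]
def nestfit(obs,p0=(580,250,3.4)):
    f=lambda p:np.concatenate([(proj(K,E,nestR(p[2])@NP[q]+[p[0],p[1],62])-px)/1. for K,E,q,px in obs])
    r=least_squares(f,p0,loss='soft_l1'); return r.x,f(r.x)
E
python3 - <<'E'
from h import *
np.set_printoptions(precision=2,suppress=True)
s=arm.read_state(); print(s['ee_rot'],R.from_quat(s['ee_rot']).as_matrix(),s['contact_force'],s['gripper_width'],getattr(arm,'tcp_to_grasp',None))
obs=[];C={n:cam(n) for n in('top','side')}
for n,(p,K,E) in C.items():
    for q in NP:
        t=models.tip_of(p,q)
        if t: obs.append((K,E,q,np.array(t[0]['pixel'])))
print(nestfit(obs))
p,K,E=C['top']; im=p['frame'].astype(int); sat=im.max(2)-im.min(2)
m=((sat<45)&(im.min(2)>95)).astype(np.uint8)
for q,c,h in(('spacer',(431,231),24),('blank',(340,229),12),('retainer',(373,172),14)):
    w=np.zeros_like(m); w[c[1]-32:c[1]+32,c[0]-28:c[0]+28]=m[c[1]-32:c[1]+32,c[0]-28:c[0]+28]
    cs,_=cv2.findContours(w,cv2.RETR_EXTERNAL,cv2.CHAIN_APPROX_NONE); cc=max(cs,key=cv2.contourArea)
    W=np.array([onz(K,E,x[0],h)[:2] for x in cc],np.float32); print(q,cv2.minAreaRect(W))
E
```

```text
[-0.19  0.98  0.   -0.  ] [[-0.93 -0.36 -0.  ]
 [-0.36  0.93  0.  ]
 [-0.    0.   -1.  ]] [-0.51  0.5   0.91] 85.42320866649035 18.700000000000003
(array([585.78, 250.02,   3.32]), array([ 0.88,  0.43,  0.61, -1.59, -0.15, -1.5 ,  6.29, 23.83,  0.61,
        0.4 , -0.54,  1.48,  0.43,  2.05, -1.61,  0.43]))
spacer ((479.8995361328125, -333.509521484375), (65.42981719970703, 124.65373229980469), 78.633056640625)
blank ((492.7774963378906, -52.142845153808594), (120.6930160522461, 61.263938903808594), 5.589923858642578)
retainer ((661.7951049804688, -161.63333129882812), (64.61981964111328, 124.18936157226562), 89.12330627441406)
```

```bash
cat >> h.py <<'E'
def down(deg):
    a=np.radians(deg); c,s=np.cos(a),np.sin(a); return np.array([[c,s,0],[s,-c,0],[0,0,-1.]])
def plan(*tg):
    s=arm.read_state(); p=np.array(s['position']); M=R.from_quat(s['ee_rot']).as_matrix()
    for q,N in tg:
        q=np.array(q,float); l=M.T@(q-p); r=R.from_matrix(M.T@N).as_rotvec()
        print('lin',np.round(l,1),'rot',np.round(r,3),'rows>=',round(max(np.linalg.norm(l)/62.5,np.linalg.norm(r)/.187),1)); p,M=q,N
E
python3 - <<'E'
from h import *
plan(((482,-334,150),down(168.6)))
E
```

```text
lin [-327.2  138.4   59.9] rot [-0.    -0.     0.572] rows>= 5.8
```

Call:
{"fn": "arm_command", "kwargs": {
  "rows": [
    {"grip": 1, "linear": [-327, 138, 60], "rot": [0, 0, 0.572]},
    {"grip": 1, "linear": [-327, 138, 60], "rot": [0, 0, 0.572]},
    {"grip": 1, "linear": [-327, 138, 60], "rot": [0, 0, 0.572]},
    {"grip": 1, "linear": [-327, 138, 60], "rot": [0, 0, 0.572]},
    {"grip": 1, "linear": [-327, 138, 60], "rot": [0, 0, 0.572]},
    {"grip": 1, "linear": [-327, 138, 60], "rot": [0, 0, 0.572]},
    {"grip": 1, "linear": [-327, 138, 60], "rot": [0, 0, 0.572]},
    {"grip": 1, "linear": [-327, 138, 60], "rot": [0, 0, 0.572]},
    {"grip": 1, "linear": [-327, 138, 60], "rot": [0, 0, 0.572]}
  ]
}}

```text
clock: 2.72
position: [481.2, -335.4, 150.3]
ee_rot: [0.1, 0.995, -0.0, 0.0]
contact_force: [0.8, -0.3, -1.0]
gripper_width: 86.0
grasp_force: 0.0
```

```bash
cat >> h.py <<'E'
def part(q,h,n=None,th=95):
    "centre & heading of a part on the table from the wrist camera"
    p,K,E=cam('wrist'); 
    if n: save(p,n)
    t=models.tip_of(p,q); b=models.spot_in(p,q)
    if t: print('tip',t[0]['pixel'],t[0]['score'],onz(K,E,t[0]['pixel'],h/2)[:2])
    if b:
        l,u,r,d=[int(v) for v in b[0]['rect']]; print('rect',l,u,r,d)
        im=p['frame'].astype(int); m=((im.max(2)-im.min(2)<45)&(im.min(2)>th)).astype(np.uint8)
        w=np.zeros_like(m); w[max(u-6,0):d+6,max(l-6,0):r+6]=m[max(u-6,0):d+6,max(l-6,0):r+6]
        w=cv2.morphologyEx(w,cv2.MORPH_OPEN,np.ones((3,3)))
        cs,_=cv2.findContours(w,cv2.RETR_EXTERNAL,cv2.CHAIN_APPROX_NONE); cc=max(cs,key=cv2.contourArea)
        print('contour rect',cv2.minAreaRect(np.array([onz(K,E,x[0],h)[:2] for x in cc],np.float32)))
E
python3 - <<'E'
from h import *
s=arm.read_state();print(np.round(s['position'],1),s['joints'],s['clock'])
part('spacer_c',24,'w1.png')
plan(((482,-334,150),down(168.6)))
E
```

```text
[ 481.2 -335.4  150.3] [-3.32644786e-01  3.68123577e-01 -1.75837937e-01  1.17135931e-04
 -1.02636405e+00 -1.43904564e+00] 2.725
rect 288 121 348 233
contour rect ((479.9980773925781, -333.54010009765625), (60.513797760009766, 120.67884063720703), 78.50891876220703)
lin [-0.5  1.5  0.2] rot [-0.     0.    -0.002] rows>= 0.0
```

View pics/w1.png

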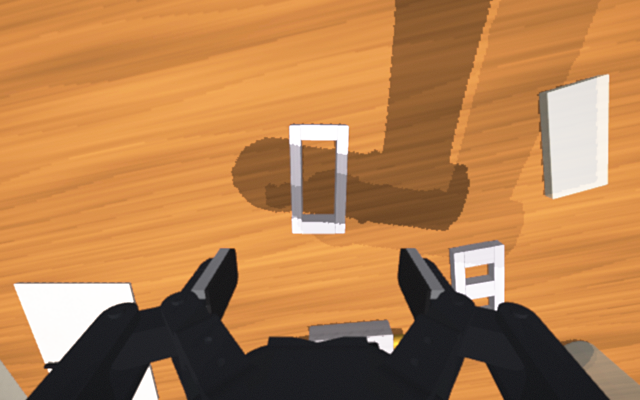

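The wrist picture shows the spacer at (319,179) between the open fingers, fully in view and clean; the contour measures 60.5 x 120.7 mm, so it is trustworthy.

```bash
python3 - <<'E'
from h import *
plan(((480,-333.5,3),down(168.5)))
E
```

```text
lin [  1.6   1.6 147.2] rot [-0.  0. -0.] rows>= 2.4
```

Call:
{"fn": "arm_command", "kwargs": {
  "rows": [
    {"grip": 1, "linear": [1.6, 1.6, 60], "rot": [0, 0, 0]},
    {"grip": 1, "linear": [1.6, 1.6, 110], "rot": [0, 0, 0]},
    {"grip": 1, "linear": [1.6, 1.6, 135], "rot": [0, 0, 0]},
    {"grip": 1, "linear": [1.6, 1.6, 147], "rot": [0, 0, 0]},
    {"grip": 1, "linear": [1.6, 1.6, 147], "rot": [0, 0, 0]},
    {"grip": 0.5, "linear": [1.6, 1.6, 147], "rot": [0, 0, 0]},
    {"grip": 0.5, "linear": [1.6, 1.6, 147], "rot": [0, 0, 0]},
    {"grip": 0.5, "linear": [1.6, 1.6, 147], "rot": [0, 0, 0]},
    {"grip": 0.5, "linear": [1.6, 1.6, 147], "rot": [0, 0, 0]},
    {"grip": 0.5, "linear": [1.6, 1.6, 147], "rot": [0, 0, 0]}
  ]
}}

```text
clock: 4.12
position: [480.7, -332.5, 3.0]
ee_rot: [0.099, 0.995, -0.0, 0.0]
contact_force: [-0.2, 0.2, -0.8]
gripper_width: 42.7
grasp_force: 0.0
```

```bash
python3 - <<'E'
from h import *
plan(((480,-333.5,230),down(168.5)))
E
```

```text
lin [   0.5   -1.1 -227. ] rot [-0.     0.     0.002] rows>= 3.6
```

```bash
python3 - <<'E'
from h import *
p,K,E=cam('side'); a=p['frame']
x,y=[int(v) for v in proj(K,E,(480,-333,12))]; print(x,y)
a=a[y-60:y+60,x-80:x+80]; b,_,_=cam('wrist'); b=b['frame']
a=cv2.resize(a,(640,480),interpolation=cv2.INTER_CUBIC)
cv2.imwrite('pics/c2.png',cv2.cvtColor(np.hstack([a[:, :400],cv2.resize(b,(400,250)).repeat(1,0)[:250].copy() if 0 else np.vstack([cv2.resize(b,(400,250)),np.zeros((230,400,3),np.uint8)])]),cv2.COLOR_RGB2BGR))
E
```

```text
404 163
```

View pics/c2.png

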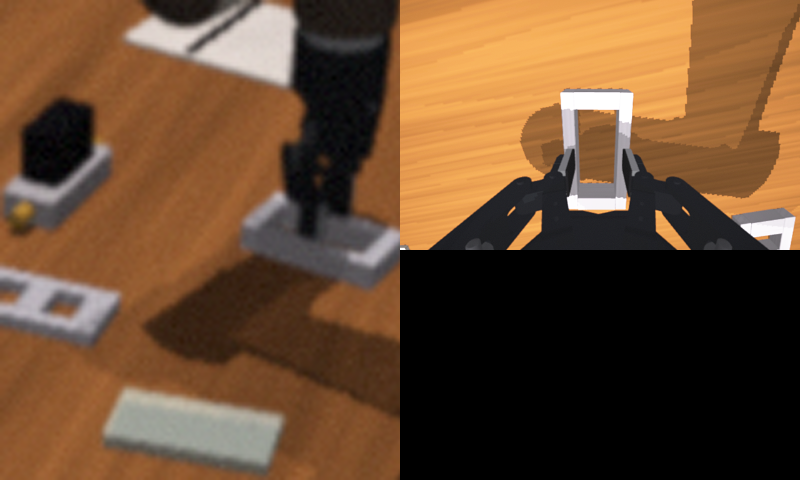

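The side view shows the fingers ending within the outline of the frame's opening. The wrist view (fingers at ~(280,240) and (355,240) in full-frame pixels) shows them level with the inner edges of the rails. I need to work out whether the tips sit above the rails.

```bash
python3 - <<'E'
from h import *
np.set_printoptions(precision=1,suppress=True)
s=arm.read_state(); print(s['position'],s['gripper_width'],s['grasp_force'],s['contact_force'])
p,K,E=cam('wrist'); save(p,'w2.png')
print(p['T_tool_cam'],K)
part('spacer_c',24)
# project grasp-frame test points
M=R.from_quat(s['ee_rot']).as_matrix()
for z in(0,-10,-20,-30,-40): print(z,[proj(K,E,np.array(s['position'])+M@[0,y,z]) for y in(-21.3,21.3)])
cv2.imwrite('pics/w2c.png',cv2.resize(cv2.cvtColor(p['frame'],cv2.COLOR_RGB2BGR)[120:360,220:420],None,fx=2.5,fy=2.5,interpolation=cv2.INTER_CUBIC))
E
```

```text
[ 480.7 -332.5    2.9] 42.430748369072845 0.0 [-0.3 -0.8  0. ]
[[   0.    -1.    -0.3   80.7]
 [   1.     0.    -0.     0.8]
 [   0.    -0.3    1.  -162.8]
 [   0.     0.     0.     1. ]] [[279.    0.  317.4]
 [  0.  279.  195.6]
 [  0.    0.    1. ]]
rect 253 140 374 337
contour rect ((478.9920959472656, -332.3260192871094), (74.12029266357422, 122.08103942871094), 78.6202621459961)
0 [array([283.3, 236.1]), array([349.4, 236.1])]
-10 [array([281.4, 243.4]), array([351.2, 243.5])]
-20 [array([279.3, 251.6]), array([353.1, 251.7])]
-30 [array([276.9, 260.9]), array([355.4, 261. ])]
-40 [array([274.1, 271.4]), array([357.9, 271.4])]
```

View pics/w2c.png

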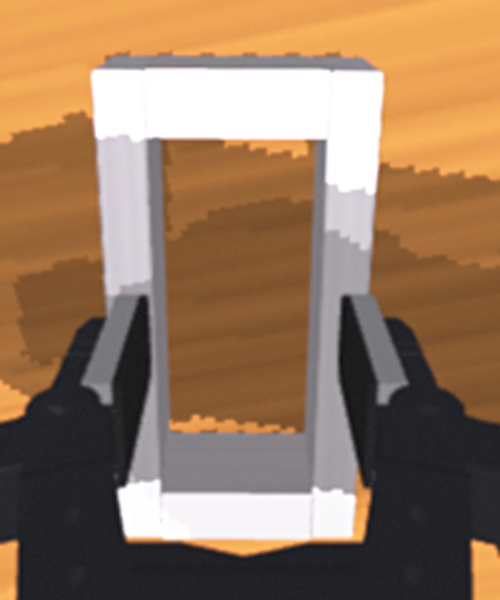

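The pads' front corners at full-frame (279,239) and (357,239) give a depth that puts the tips about 25 mm short of the reported TCP. So the fingers closed above the rails without touching them. I'll open, go lower and regrip.

Call:
{"fn": "arm_command", "kwargs": {
  "rows": [
    {"grip": 1, "linear": [0, 0, 0], "rot": [0, 0, 0]},
    {"grip": 1, "linear": [0, 0, 0], "rot": [0, 0, 0]},
    {"grip": 1, "linear": [0, 0, 0], "rot": [0, 0, 0]},
    {"grip": 1, "linear": [0, 0, 0], "rot": [0, 0, 0]},
    {"grip": 1, "linear": [0, 0, 5], "rot": [0, 0, 0]},
    {"grip": 1, "linear": [0, 0, 10], "rot": [0, 0, 0]},
    {"grip": 1, "linear": [0, 0, 15], "rot": [0, 0, 0]},
    {"grip": 1, "linear": [0, 0, 18], "rot": [0, 0, 0]}
  ]
}}

```text
clock: 5.42
position: [480.4, -332.4, -15.7]
ee_rot: [0.099, 0.995, 0.0, -0.0]
contact_force: [0.4, 0.3, -0.5]
gripper_width: 85.1
grasp_force: 0.0
```

```bash
python3 - <<'E'
from h import *
p,K,E=cam('wrist'); s=arm.read_state(); print(s['contact_force'],s['gripper_width'],s['position'])
cv2.imwrite('pics/w3c.png',cv2.resize(cv2.cvtColor(p['frame'],cv2.COLOR_RGB2BGR)[100:340,170:470],None,fx=2,fy=2,interpolation=cv2.INTER_CUBIC))
E
```

```text
[0.86503433 0.17119639 0.44043418] 85.45404477532537 [ 480.26100276 -332.37459289  -15.94698453]
```

View pics/w3c.png

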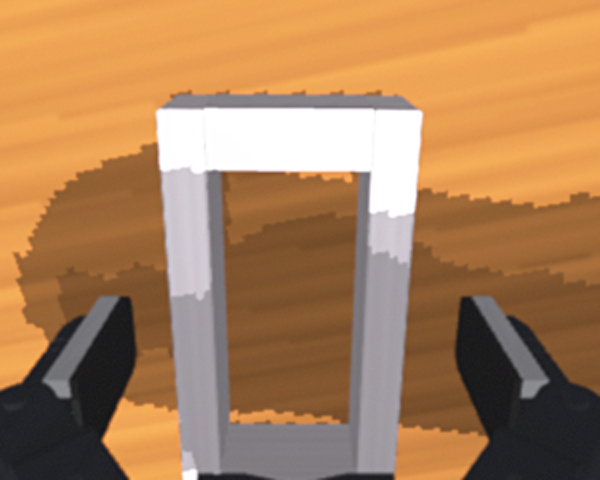

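Call:
{"fn": "arm_command", "kwargs": {
  "rows": [
    {"grip": 1, "linear": [0, -1, 5], "rot": [0, 0, 0]},
    {"grip": 1, "linear": [0, -1, 5], "rot": [0, 0, 0]},
    {"grip": 0.5, "linear": [0, -1, 5], "rot": [0, 0, 0]},
    {"grip": 0.5, "linear": [0, -1, 5], "rot": [0, 0, 0]},
    {"grip": 0.5, "linear": [0, -1, 5], "rot": [0, 0, 0]},
    {"grip": 0.5, "linear": [0, -1, 5], "rot": [0, 0, 0]},
    {"grip": 0.5, "linear": [0, -1, 5], "rot": [0, 0, 0]}
  ]
}}

```text
clock: 6.35
position: [481.0, -333.7, -19.5]
ee_rot: [0.099, 0.995, -0.0, 0.001]
contact_force: [-0.5, 0.7, 5.3]
gripper_width: 58.4
grasp_force: 67.3
```

```bash
python3 - <<'E'
from h import *
s=arm.read_state();print(s['position'],s['contact_force'],s['grasp_force'],s['gripper_width'])
p,K,E=cam('wrist')
cv2.imwrite('pics/w4c.png',cv2.resize(cv2.cvtColor(p['frame'],cv2.COLOR_RGB2BGR)[100:340,170:470],None,fx=2,fy=2,interpolation=cv2.INTER_CUBIC))
E
```

```text
[ 480.96640318 -333.6921341   -19.4950975 ] [-0.52339275  0.74080513  5.28213689] 67.27268815040588 58.38304756277923
```

View pics/w4c.png

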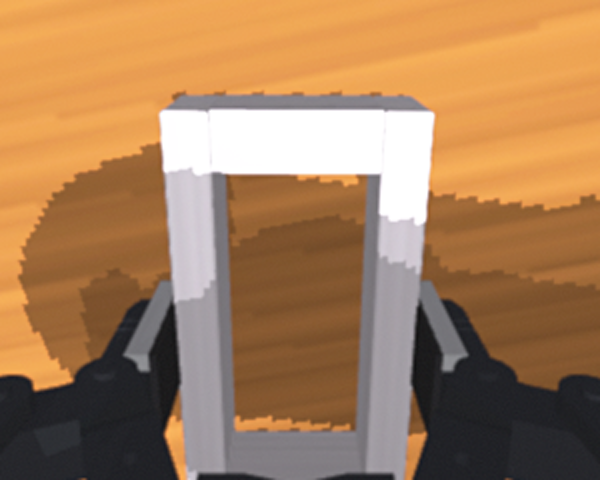

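The spacer is gripped with 67 N at 58 mm width, the pads flush on both rails at crop (165,330) and (425,330). I'll lift it and look at the nest from beside it on the way.

```bash
python3 - <<'E'
from h import *
plan(((481,-334,100),down(168.5)),((540,100,250),down(190.2)))
E
```

```text
lin [  -0.2   -0.3 -119.5] rot [-0.     0.001  0.002] rows>= 1.9
lin [  28.7  437.1 -150. ] rot [ 0.     0.    -0.379] rows>= 7.4
```

Call:
{"fn": "arm_command", "kwargs": {
  "rows": [
    {"grip": 0.5, "linear": [0, 0, -10], "rot": [0, 0, 0]},
    {"grip": 0.5, "linear": [0, 0, -45], "rot": [0, 0, 0]},
    {"grip": 0.5, "linear": [0, 0, -90], "rot": [0, 0, 0]},
    {"grip": 0.5, "linear": [0, 0, -120], "rot": [0, 0, 0]},
    {"grip": 0.5, "linear": [0, 0, -120], "rot": [0, 0, 0]}
  ]
}}

```text
clock: 7.02
position: [481.6, -333.9, 102.2]
ee_rot: [0.099, 0.995, -0.001, 0.002]
contact_force: [0.3, -0.2, -2.3]
gripper_width: 58.4
grasp_force: 66.7
```

Call:
{"fn": "arm_command", "kwargs": {
  "rows": [
    {"grip": 0.5, "linear": [4, 50, -25], "rot": [0, 0, -0.05]},
    {"grip": 0.5, "linear": [8, 110, -70], "rot": [0, 0, -0.1]},
    {"grip": 0.5, "linear": [12, 165, -100], "rot": [0, 0, -0.15]},
    {"grip": 0.5, "linear": [15, 220, -125], "rot": [0, 0, -0.2]},
    {"grip": 0.5, "linear": [20, 275, -140], "rot": [0, 0, -0.25]},
    {"grip": 0.5, "linear": [24, 330, -150], "rot": [0, 0, -0.3]},
    {"grip": 0.5, "linear": [27, 385, -150], "rot": [0, 0, -0.35]},
    {"grip": 0.5, "linear": [29, 437, -150], "rot": [0, 0, -0.38]},
    {"grip": 0.5, "linear": [29, 437, -150], "rot": [0, 0, -0.38]},
    {"grip": 0.5, "linear": [29, 437, -150], "rot": [0, 0, -0.38]}
  ]
}}

```text
clock: 8.28
position: [537.5, 100.3, 247.9]
ee_rot: [-0.09, 0.996, -0.001, -0.002]
contact_force: [0.2, 0.0, -0.9]
gripper_width: 58.9
grasp_force: 66.6
```

```bash
python3 - <<'E'
from h import *
np.set_printoptions(precision=2,suppress=True)
s=arm.read_state();print(s['position'],s['contact_force'],s['grasp_force'],s['joints'])
obs=[]
for n in('wrist','top','side'):
    p,K,E=cam(n)
    if n=='wrist': save(p,'n1.png')
    for q in NP:
        t=models.tip_of(p,q)
        if t and t[0]['score']>.3: obs.append((K,E,q,np.array(t[0]['pixel']))); print(n,q,t[0])
print(nestfit(obs)); print(nestfit([o for o in obs if o[0][0,0]==279.][:4]) if 1 else '')
a=cv2.imread('pics/n1.png'); x,f=nestfit(obs)
from h import nestR
p,K,E=cam('wrist')
for P in [(0,-40,54),(0,40,54),(13,-40,46),(13,40,46),(1,-29,0),(1,29,0),(151,-29,0),(151,29,0),(34,38,46),(34,-38,46),(21,40,54),(21,-40,54)]:
    u=proj(K,E,nestR(x[2])@P+[x[0],x[1],62]); cv2.circle(a,tuple(int(round(v)) for v in u),2,(0,0,255),-1)
cv2.imwrite('pics/n1c.png',a)
E
```

```text
[537.48 100.33 247.89] [ 0.21  0.02 -0.9 ] 66.63239121437073 [ 0.48  0.23 -0.12 -0.   -1.23 -1.87]
wrist nest {'pixel': [419.1, 221.6], 'score': 0.8}
wrist nest_lip {'pixel': [433.6, 247.9], 'score': 0.76}
wrist nest_mouth {'pixel': [424.0, 205.8], 'score': 0.57}
wrist bed_mid {'pixel': [439.4, 185.5], 'score': 0.58}
top nest {'pixel': [234.4, 200.8], 'score': 0.81}
side nest {'pixel': [294.3, 251.8], 'score': 0.79}
side nest_lip {'pixel': [292.3, 236.5], 'score': 0.71}
side nest_mouth {'pixel': [308.2, 250.4], 'score': 0.72}
side bed_mid {'pixel': [324.8, 241.4], 'score': 0.72}
(array([582.71, 250.46,   3.31]), array([ 0.61,  1.32, -1.77, -0.75,  3.22,  1.05, -1.29, -1.98,  2.03,
       -0.53,  2.76,  1.54, -0.86,  1.38,  0.38, -0.53, -1.55,  4.04]))Traceback (most recent call last):
  File "<stdin>", line 11, in <module>
  File "h.py", line 28, in nestfit
    r=least_squares(f,p0,loss='soft_l1'); return r.x,f(r.x)
    return func(*args, **kwargs)
    vector_fun = VectorFunction(
        fun_wrapped,
    ...<6 lines>...
        workers=workers
    )
    self._update_fun()
    ~~~~~~~~~~~~~~~~^^
    self.f = self.fun_wrapped(xp_copy(self.x))
             ~~~~~~~~~~~~~~~~^^^^^^^^^^^^^^^^^
    return np.atleast_1d(self.fun(x))
                         ~~~~~~~~^^^
    return self.f(x, *self.args, **self.kwargs)
           ~~~~~~^^^^^^^^^^^^^^^^^^^^^^^^^^^^^^
  File "h.py", line 27, in <lambda>
    f=lambda p:np.concatenate([(proj(K,E,nestR(p[2])@NP[q]+[p[0],p[1],62])-px)/1. for K,E,q,px in obs])
               ~~~~~~~~~~~~~~^^^^^^^^^^^^^^^^^^^^^^^^^^^^^^^^^^^^^^^^^^^^^^^^^^^^^^^^^^^^^^^^^^^^^^^^^^
ValueError: need at least one array to concatenate
```

```bash
python3 - <<'E'
from h import *
p,K,E=cam('wrist'); save(p,'n1.png')
a=cv2.imread('pics/n1.png'); x=(582.7,250.5,3.31)
a=cv2.resize(a[120:330,340:560],None,fx=2.7,fy=2.7,interpolation=cv2.INTER_CUBIC)
for P in [(0,-40,54),(0,40,54),(1,-29,0),(1,29,0),(151,-29,0),(151,29,0),(34,38,46),(34,-38,46),(21,40,54),(21,-40,54),(22,-31.5,46),(22,31.5,46)]:
    u=(proj(K,E,nestR(x[2])@P+[x[0],x[1],62])-[340,120])*2.7; cv2.circle(a,tuple(int(round(v)) for v in u),2,(0,0,255),-1)
cv2.imwrite('pics/n1c.png',a)
E
```

```text
(no output)
```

View pics/n1c.png

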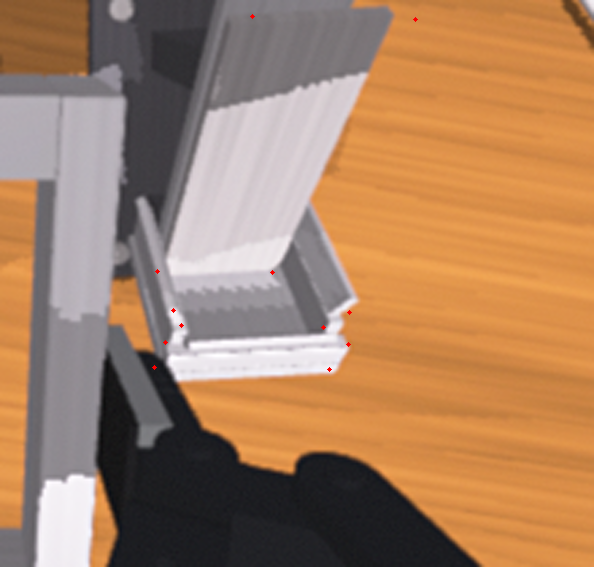

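The overlay of the fitted model is clearly off. In the crop, the observed bed top end corners are at (228,12) and (390,8), while the model puts them at (252,16) and (415,19). The lip strip is around (165–350, 335–380). I'll refit using those picture corners.

```bash
python3 - <<'E'
from h import *
np.set_printoptions(precision=0,suppress=True)
p,K,E=cam('wrist')
for x in((582.7,250.5,3.31),(582.7,245,3.4)):
  print(x)
  for P in [(0,-40,54),(0,40,54),(-8,40,54),(-8,-40,54),(21,40,54),(21,-40,54),(13,40,46),(13,-40,46),(22,31.5,46),(22,-31.5,46),(34,38,46),(34,-38,46),(34,38,0),(34,-38,0),(1,29,0),(1,-29,0),(151,29,0),(151,-29,0)]:
    print(P,(proj(K,E,nestR(x[2])@P+[x[0],x[1],62])-[340,120])*2.7)
E
```

```text
(582.7, 250.5, 3.31)
(0, -40, 54) [329. 369.]
(0, 40, 54) [154. 367.]
(-8, 40, 54) [150. 375.]
(-8, -40, 54) [322. 377.]
(21, 40, 54) [165. 342.]
(21, -40, 54) [348. 344.]
(13, 40, 46) [157. 336.]
(13, -40, 46) [334. 338.]
(22, 31.5, 46) [181. 326.]
(22, -31.5, 46) [323. 327.]
(34, 38, 46) [173. 310.]
(34, -38, 46) [349. 312.]
(34, 38, 0) [153. 228.]
(34, -38, 0) [315. 230.]
(1, 29, 0) [157. 271.]
(1, -29, 0) [272. 272.]
(151, 29, 0) [252.  16.]
(151, -29, 0) [415.  19.]
(582.7, 245, 3.4)
(0, -40, 54) [324. 360.]
(0, 40, 54) [147. 371.]
(-8, 40, 54) [145. 380.]
(-8, -40, 54) [318. 368.]
(21, 40, 54) [154. 347.]
(21, -40, 54) [339. 335.]
(13, 40, 46) [147. 341.]
(13, -40, 46) [326. 329.]
(22, 31.5, 46) [170. 329.]
(22, -31.5, 46) [313. 319.]
(34, 38, 46) [159. 315.]
(34, -38, 46) [337. 303.]
(34, 38, 0) [136. 233.]
(34, -38, 0) [299. 222.]
(1, 29, 0) [146. 274.]
(1, -29, 0) [262. 265.]
(151, 29, 0) [203.  22.]
(151, -29, 0) [368.   9.]
```

```bash
python3 - <<'E'
from h import *
np.set_printoptions(precision=2,suppress=True)
p,K,E=cam('wrist')
for q in NP: 
    t=models.tip_of(p,q); print(q,[ (np.array(v['pixel'])-[340,120])*2.7 for v in t[:1]])
A=[((151,29,0),(228,12)),((151,-29,0),(390,8)),((21,-40,54),(350,347)),((21,40,54),(165,352)),((-8,-40,54),(332,373)),((-8,40,54),(178,380)),((34,-38,46),(355,300))]
for S in (A,[A[i] for i in(0,1,2,4,6)],[A[i] for i in(0,1,2,3)]):
    f=lambda x:np.concatenate([(proj(K,E,nestR(x[2])@P+[x[0],x[1],62+x[3]])-[340,120])*2.7-u for P,u in S])
    r=least_squares(f,(583,248,3.35,0),loss='soft_l1',f_scale=3); print(r.x,f(r.x))
    g=lambda x:f([*x,0]); r=least_squares(g,(583,248,3.35),loss='soft_l1',f_scale=3); print(r.x,g(r.x))
E
```

```text
nest [array([-830.25,  265.68])]
nest_lip [array([243.81, 348.57])]
nest_mouth [array([231.39, 228.69])]
bed_mid []
[580.49 248.92   3.38   4.54] [ -1.96   5.32   3.62  -1.2    4.31  -8.7    1.7   -3.54  -0.3   -0.79
 -22.1    1.58  -2.05   5.8 ]
[581.4  251.51   3.39] [ -1.18   8.54   1.45   1.83   3.87 -11.1    3.94  -5.7   -0.28  -3.51
 -19.73  -0.91  -2.56   3.85]
[580.24 248.21   3.38   4.84] [-1.49  3.73  4.27 -1.96  3.14 -8.73 -1.7  -0.77 -3.06  5.7 ]
[580.68 250.76   3.38] [ -0.38   5.48   2.34  -0.25   2.62 -12.34  -1.79  -4.64  -3.61   2.54]
[580.85 245.42   3.37   8.84] [-1.79  3.82  6.26 -0.29  0.96 -3.15 -3.86 -0.38]
[581.35 249.72   3.37] [ -0.92   6.06   1.6    1.61  -0.44 -10.73  -0.23  -7.54]
```

```bash
cat >> h.py <<'E'
NEST=(581,250.5,3.38)
def N2W(P,n=None): n=n or NEST; return nestR(n[2])@P+[n[0],n[1],62]
def NR(n=None): n=n or NEST; return nestR(n[2])@np.diag([1,-1,-1.])
E
python3 - <<'E'
from h import *
print(N2W((85,110,130)))
plan((N2W((85,110,130)),NR()))
E
```

```text
[598.60855147 141.57751558 217.08325   ]
lin [-66.5  29.5  32.8] rot [ 0.015  0.523 -0.056] rows>= 2.8
```

Call:
{"fn": "arm_command", "kwargs": {
  "rows": [
    {"grip": 0.5, "linear": [-22, 10, 11], "rot": [0.005, 0.17, -0.018]},
    {"grip": 0.5, "linear": [-44, 20, 22], "rot": [0.01, 0.34, -0.036]},
    {"grip": 0.5, "linear": [-66, 30, 33], "rot": [0.015, 0.523, -0.056]},
    {"grip": 0.5, "linear": [-66, 30, 33], "rot": [0.015, 0.523, -0.056]},
    {"grip": 0.5, "linear": [-66, 30, 33], "rot": [0.015, 0.523, -0.056]},
    {"grip": 0.5, "linear": [-66, 30, 33], "rot": [0.015, 0.523, -0.056]}
  ]
}}

```text
clock: 10.12
position: [598.2, 141.6, 221.6]
ee_rot: [-0.115, 0.96, -0.03, -0.253]
contact_force: [-0.5, 0.1, -0.2]
gripper_width: 58.4
grasp_force: 66.7
```

```bash
python3 - <<'E'
from h import *
np.set_printoptions(precision=1,suppress=True)
s=arm.read_state(); print(s['position'],s['joints'])
p,K,E=cam('wrist'); save(p,'n2.png')
obs=[]
for q in NP:
    t=models.tip_of(p,q); print(q,[(v['pixel'],v['score']) for v in t[:1]])
a=cv2.imread('pics/n2.png')
pts=[(-8,40,54),(-8,-40,54),(21,40,54),(21,-40,54),(34,38,46),(34,-38,46),(1,29,0),(1,-29,0),(151,29,0),(151,-29,0)]
U=np.array([proj(K,E,N2W(P)) for P in pts]); lo=np.maximum(U.min(0)-35,0).astype(int); hi=np.minimum(U.max(0)+35,[640,400]).astype(int); k=min(800/(hi-lo)[0],600/(hi-lo)[1]); k=int(k*10)/10
a=cv2.resize(a[lo[1]:hi[1],lo[0]:hi[0]],None,fx=k,fy=k,interpolation=cv2.INTER_CUBIC)
print(lo,k)
for P,u in zip(pts,U): print(P,(u-lo)*k); cv2.circle(a,tuple(int(v) for v in (u-lo)*k),2,(0,0,255),-1)
cv2.imwrite('pics/n2c.png',a)
E
```

```text
[598.2 141.6 221.6] [ 0.4  0.7  0.4 -0.1 -1.9 -1.8]
nest [([410.0, 251.4], 0.8)]
nest_lip [([423.6, 266.1], 0.88)]
nest_mouth [([413.8, 225.5], 0.84)]
bed_mid [([417.4, 195.1], 0.75)]
[349  84] 2.5
(-8, 40, 54) [ 89.6 500.2]
(-8, -40, 54) [285.2 500.3]
(21, 40, 54) [ 95.2 438.1]
(21, -40, 54) [297.4 438.2]
(34, 38, 46) [ 98.1 399.1]
(34, -38, 46) [287.8 399.1]
(1, 29, 0) [ 88.2 414.3]
(1, -29, 0) [209.5 414.4]
(151, 29, 0) [116.2  90. ]
(151, -29, 0) [257.8  90. ]
```

View pics/n2c.png

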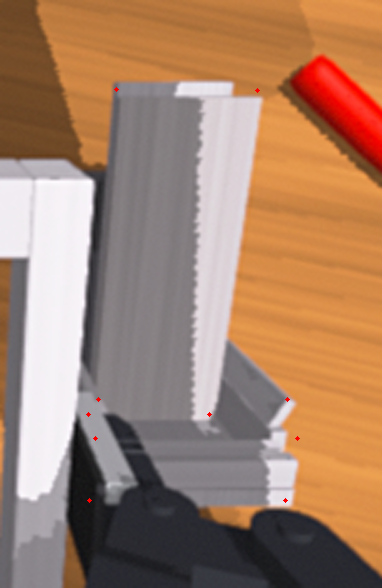

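The view shows the bed's right edge running cleanly from crop (262,97) to about (215,400) against wood, so I'll fit that edge directly for y and heading.

```bash
python3 - <<'E'
from h import *
np.set_printoptions(precision=2,suppress=True)
p,K,E=cam('wrist'); im=p['frame'].astype(int); sat=im.max(2)-im.min(2)
obs=[]
for v in range(126,216,3):
    # crop x between bed interior and wood
    u0=int(349+(255-(v-84-38)*0.35)/2.5)-20
    row=sat[v,u0:u0+40].astype(float); g=np.diff(row); k=int(np.argmax(g)); obs.append((u0+k+1-.0,v+.0))
obs=np.array(obs); print(obs[::4].tolist())
row=[ (v,sat[v,349+60].tolist()) for v in range(108,130)]; col=[c for _,c in row]; print(col, im[108:130,409].sum(1).tolist())
def lat(x): # horizontal residual of line
    a,b=[proj(K,E,N2W(P,tuple(x))) for P in((151,-29,0),(40,-29,0))]
    return a,b
def f(q):
    a,b=lat((581-1.9*0+q[2],q[0],q[1])); r=(a[0]+(b[0]-a[0])*(obs[:,1]-a[1])/(b[1]-a[1]))-obs[:,0]
    return np.append(r,[(a[1]-(84+97/2.5))*3])
r=least_squares(f,(250.5,3.38,0),loss='soft_l1'); print(r.x,f(r.x))
n=(581+r.x[2],r.x[0],r.x[1])
for P in [(-8,-40,54),(34,-38,46),(34,-44,46),(151,29,0),(151,-29,0),(1,29,0)]: print(P,(proj(K,E,N2W(P,n))-[349,84])*2.5)
E
```

```text
[[454.0, 126.0], [452.0, 138.0], [450.0, 150.0], [448.0, 162.0], [447.0, 174.0], [445.0, 186.0], [443.0, 198.0], [441.0, 210.0]]
[123, 122, 130, 137, 139, 139, 138, 145, 120, 28, 9, 6, 5, 6, 5, 5, 6, 6, 6, 5, 5, 6] [373, 362, 383, 409, 412, 409, 406, 411, 415, 406, 395, 399, 399, 395, 388, 366, 363, 372, 370, 369, 367, 371]
[253.26   3.38   2.4 ] [-0.43  0.13 -0.3   0.26 -0.18  0.38 -0.06  0.5   0.06 -0.38  0.18 -0.26
  0.3  -0.14  0.42 -0.02 -0.46  0.1  -0.34  0.22 -0.22  0.34 -0.1   0.46
  0.02 -0.42  0.15 -0.29  0.27 -0.17  0.  ]
(-8, -40, 54) [292.64 510.06]
(34, -38, 46) [294.79 408.23]
(34, -44, 46) [309.87 408.16]
(151, 29, 0) [120.23  97.53]
(151, -29, 0) [262.61  97.  ]
(1, 29, 0) [ 92.86 423.07]
```

```bash
sed -i 's/^NEST=.*/NEST=(582.4,251.8,3.38)/' h.py; python3 - <<'E'
from h import *
plan((N2W((102,0,90)),NR()),(N2W((102,0,-12)),NR()),(N2W((102,0,-18)),NR()))
E
```

```text
lin [ 13.8 110.5  40.7] rot [0.001 0.004 0.   ] rows>= 1.9
lin [  0.  -0. 102.] rot [0. 0. 0.] rows>= 1.6
lin [0. 0. 6.] rot [0. 0. 0.] rows>= 0.1
```

Call:
{"fn": "arm_command", "kwargs": {
  "rows": [
    {"grip": 0.5, "linear": [5, 40, 14], "rot": [0, 0.002, 0]},
    {"grip": 0.5, "linear": [10, 80, 28], "rot": [0, 0.004, 0]},
    {"grip": 0.5, "linear": [14, 110.5, 41], "rot": [0, 0.004, 0]},
    {"grip": 0.5, "linear": [14, 110.5, 41], "rot": [0, 0.004, 0]},
    {"grip": 0.5, "linear": [14, 110.5, 41], "rot": [0, 0.004, 0]}
  ]
}}

```text
clock: 11.05
position: [540.5, 241.3, 189.1]
ee_rot: [-0.115, 0.959, -0.031, -0.258]
contact_force: [-0.0, 0.3, -1.8]
gripper_width: 58.6
grasp_force: 66.7
```

```bash
python3 - <<'E'
from h import *
plan((N2W((102,0,0)),NR()),(N2W((102,0,-16)),NR()))
E
```

```text
lin [ 0.8  0.3 88.5] rot [-0.    -0.002 -0.   ] rows>= 1.4
lin [ 0.  0. 16.] rot [0. 0. 0.] rows>= 0.3
```

Call:
{"fn": "arm_command", "kwargs": {
  "rows": [
    {"grip": 0.5, "linear": [1, 0, 40], "rot": [0, 0, 0]},
    {"grip": 0.5, "linear": [1, 0, 75], "rot": [0, 0, 0]},
    {"grip": 0.5, "linear": [1, 0, 95], "rot": [0, 0, 0]},
    {"grip": 0.5, "linear": [1, 0, 104], "rot": [0, 0, 0]},
    {"grip": 0.5, "linear": [1, 0, 104], "rot": [0, 0, 0]}
  ]
}}

```text
clock: 11.68
position: [489.2, 228.6, 99.3]
ee_rot: [-0.114, 0.959, -0.031, -0.258]
contact_force: [0.4, 0.4, -1.9]
gripper_width: 58.6
grasp_force: 66.6
```

```bash
cat >> h.py <<'E'
def nstat():
    "state in nest axes"
    s=arm.read_state(); Rn=nestR(NEST[2]); f=Rn.T@np.array(s['contact_force'])
    print('nest pos',np.round(Rn.T@(np.array(s['position'])-[NEST[0],NEST[1],62]),1),'F',np.round(f,1),'w',round(s['gripper_width'],1),'gf',round(s['grasp_force'],1),'t',round(s['clock'],2))
E
python3 -c "
from h import *
nstat()"
```

```text
nest pos [101.9   0.5 -15.7] F [-1.4 -0.3 -1.4] w 58.6 gf 66.6 t 11.68
```

Call:
{"fn": "arm_command", "kwargs": {
  "rows": [
    {"grip": 0.5, "linear": [0, 0, 2], "rot": [0, 0, 0]},
    {"grip": 0.5, "linear": [0, 0, 4], "rot": [0, 0, 0]},
    {"grip": 0.5, "linear": [0, 0, 4], "rot": [0, 0, 0]}
  ]
}}

```text
clock: 12.05
position: [487.7, 228.9, 96.6]
ee_rot: [-0.115, 0.959, -0.031, -0.257]
contact_force: [2.0, 0.6, 1.8]
gripper_width: 58.6
grasp_force: 67.2
```

```bash
python3 -c "
from h import *
nstat()"
```

```text
nest pos [ 1.016e+02 -1.000e-01 -1.880e+01] F [-0.9 -0.1  2.6] w 58.6 gf 67.2 t 12.05
```

Call:
{"fn": "arm_command", "kwargs": {
  "rows": [
    {"grip": 0.5, "linear": [-6, 0, -0.5], "rot": [0, 0, 0]},
    {"grip": 0.5, "linear": [-12, 0, -0.5], "rot": [0, 0, 0]},
    {"grip": 0.5, "linear": [-18, 0, -0.5], "rot": [0, 0, 0]},
    {"grip": 0.5, "linear": [-22, 0, -0.5], "rot": [0, 0, 0]},
    {"grip": 0.5, "linear": [-22, 0, -0.5], "rot": [0, 0, 0]}
  ]
}}

```text
clock: 12.68
position: [506.4, 233.2, 85.4]
ee_rot: [-0.115, 0.959, -0.031, -0.258]
contact_force: [0.6, 0.9, 5.8]
gripper_width: 58.6
grasp_force: 67.4
```

```bash
python3 -c "
from h import *
nstat()"
```

```text
nest pos [ 79.5   0.2 -18.8] F [ 2.2 -0.8  5.4] w 58.6 gf 67.4 t 12.68
```

Call:
{"fn": "arm_command", "kwargs": {
  "rows": [
    {"grip": 0.5, "linear": [-5, 0, -0.5], "rot": [0, 0, 0]},
    {"grip": 0.5, "linear": [-10, 0, -0.5], "rot": [0, 0, 0]},
    {"grip": 0.5, "linear": [-14, 0, -0.5], "rot": [0, 0, 0]},
    {"grip": 0.5, "linear": [-14, 0, -0.5], "rot": [0, 0, 0]}
  ]
}}

```text
clock: 13.18
position: [518.3, 236.2, 78.4]
ee_rot: [-0.115, 0.959, -0.031, -0.258]
contact_force: [1.0, -0.1, 4.3]
gripper_width: 58.3
grasp_force: 67.4
```

```bash
python3 -c "
from h import *
nstat()"
```

```text
nest pos [ 65.3   0.1 -18.8] F [1.4 0.4 4.2] w 58.3 gf 67.4 t 13.18
```

Inside the cheeks with no side load. Now the last few millimetres, gently.

Call:
{"fn": "arm_command", "kwargs": {
  "rows": [
    {"grip": 0.5, "linear": [-2, 0, 0], "rot": [0, 0, 0]},
    {"grip": 0.5, "linear": [-3.5, 0, 0], "rot": [0, 0, 0]},
    {"grip": 0.5, "linear": [-5, 0, 0], "rot": [0, 0, 0]},
    {"grip": 0.5, "linear": [-5, 0, 0], "rot": [0, 0, 0]}
  ]
}}

```text
clock: 13.68
position: [522.1, 237.1, 76.1]
ee_rot: [-0.115, 0.959, -0.031, -0.259]
contact_force: [0.4, 0.4, 5.7]
gripper_width: 58.6
grasp_force: 67.6
```

```bash
python3 -c "
from h import *
nstat()"
```

```text
nest pos [ 60.8   0.1 -18.8] F [ 2.5 -0.3  5.2] w 58.6 gf 67.6 t 13.68
```

Call:
{"fn": "arm_command", "kwargs": {
  "rows": [
    {"grip": 0.5, "linear": [-1, 0, 0], "rot": [0, 0, 0]},
    {"grip": 0.5, "linear": [-2, 0, 0], "rot": [0, 0, 0]},
    {"grip": 0.5, "linear": [-3, 0, 0], "rot": [0, 0, 0]},
    {"grip": 0.5, "linear": [-3, 0, 0], "rot": [0, 0, 0]}
  ]
}}

```text
clock: 14.18
position: [522.3, 237.0, 76.0]
ee_rot: [-0.115, 0.958, -0.032, -0.261]
contact_force: [-5.9, -0.7, 10.8]
gripper_width: 58.7
grasp_force: 67.6
```

```bash
python3 -c "
from h import *
nstat()"
```

```text
nest pos [ 60.6   0.2 -18.8] F [10.5 -0.7  6.4] w 58.7 gf 67.6 t 14.18
```

The spacer is home: it stalled at x 60.6 with 10 N against the ledge. I'll relax, release and retreat.

Call:
{"fn": "arm_command", "kwargs": {
  "rows": [
    {"grip": 0.5, "linear": [2, 0, 0], "rot": [0, 0, 0]},
    {"grip": 1, "linear": [2, 0, 0], "rot": [0, 0, 0]},
    {"grip": 1, "linear": [2, 0, 0], "rot": [0, 0, 0]},
    {"grip": 1, "linear": [2, 0, 0], "rot": [0, 0, 0]},
    {"grip": 1, "linear": [2, 0, -5], "rot": [0, 0, 0]},
    {"grip": 1, "linear": [2, 0, -45], "rot": [0, 0, 0]},
    {"grip": 1, "linear": [2, 0, -95], "rot": [0, 0, 0]},
    {"grip": 1, "linear": [2, 0, -130], "rot": [0, 0, 0]},
    {"grip": 1, "linear": [2, 0, -130], "rot": [0, 0, 0]}
  ]
}}

```text
clock: 15.3
position: [588.1, 253.3, 190.1]
ee_rot: [-0.115, 0.959, -0.03, -0.256]
contact_force: [0.1, 0.2, 0.9]
gripper_width: 85.5
grasp_force: 0.0
```

```bash
python3 - <<'E'
from h import *
np.set_printoptions(precision=1,suppress=True)
nstat()
p,K,E=cam('wrist'); save(p,'n3.png')
for q in ('spacer_c','nest_lip','bed_mid'):
    t=models.tip_of(p,q); print(q,[(v['pixel'],v['score']) for v in t[:1]])
for P in((61.6,0,24),(61.6,0,12),(121.6,30,24),(121.6,-30,24),(151,29,0),(151,-29,0)): print(P,proj(K,E,N2W(P)))
plan(((493,-53,150),down(185.6)))
E
```

```text
nest pos [ 59.   -0.1 113.9] F [ 0.4 -0.1  0.8] w 85.5 gf 0.0 t 15.3
spacer_c []
nest_lip [([314.2, 252.6], 0.94)]
bed_mid [([317.4, 171.1], 0.79)]
(61.6, 0, 24) [316.2 189.8]
(61.6, 0, 12) [316.2 186.2]
(121.6, 30, 24) [281.9 124.5]
(121.6, -30, 24) [350.2 124.5]
(151, 29, 0) [284.9  90. ]
(151, -29, 0) [347.4  90. ]
lin [ 120.8 -275.1  113.1] rot [-0.  -0.5  0.1] rows>= 5.1
```

View pics/n3.png

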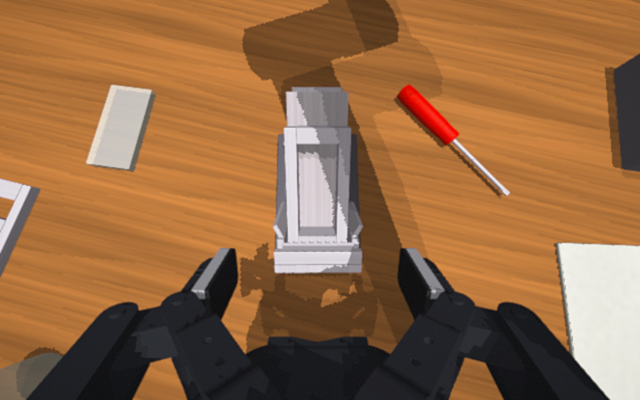

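The picture shows the spacer seated between the cheeks, its lower end under the lip at about (318,245) and its upper end at (318,128) as predicted, with the bystanders untouched. Next is the blank.

Call:
{"fn": "arm_command", "kwargs": {
  "rows": [
    {"grip": 1, "linear": [20, -45, 0], "rot": [0, -0.09, 0.02]},
    {"grip": 1, "linear": [40, -95, 30], "rot": [0, -0.18, 0.04]},
    {"grip": 1, "linear": [60, -140, 55], "rot": [0, -0.27, 0.06]},
    {"grip": 1, "linear": [82, -190, 80], "rot": [0, -0.36, 0.08]},
    {"grip": 1, "linear": [105, -235, 100], "rot": [0, -0.45, 0.1]},
    {"grip": 1, "linear": [121, -275, 113], "rot": [0, -0.52, 0.12]},
    {"grip": 1, "linear": [121, -275, 113], "rot": [0, -0.52, 0.12]},
    {"grip": 1, "linear": [121, -275, 113], "rot": [0, -0.52, 0.12]},
    {"grip": 1, "linear": [121, -275, 113], "rot": [0, -0.52, 0.12]}
  ]
}}

```text
clock: 16.62
position: [494.6, -51.8, 150.6]
ee_rot: [-0.062, 0.998, -0.016, -0.002]
contact_force: [0.3, 0.9, -0.2]
gripper_width: 85.5
grasp_force: 0.0
```

```bash
python3 - <<'E'
from h import *
nstat(); part('blank_c',12)
plan(((493,-53,150),down(185.6)))
E
```

```text
nest pos [180.3 274.2  -1.8] F [-0.5 -0.8  0. ] w 85.5 gf 0.0 t 16.62
tip [322.0, 181.1] 0.98 [496.23925837 -49.92088257]
rect 296 124 352 232
contour rect ((493.0246276855469, -51.702640533447266), (119.66876983642578, 59.74369812011719), 5.712009906768799)
lin [ 1.6 -1.   0.6] rot [-0.031 -0.005  0.027] rows>= 0.2
```

```bash
python3 - <<'E'
from h import *
plan(((493,-52.3,40),down(185.7)),((493,-52.3,-16),down(185.7)))
E
```

```text
lin [  0.9   3.1 110.5] rot [-0.031 -0.005  0.025] rows>= 1.8
lin [ 0.  0. 56.] rot [0. 0. 0.] rows>= 0.9
```

Call:
{"fn": "arm_command", "kwargs": {
  "rows": [
    {"grip": 1, "linear": [1, 3, 50], "rot": [-0.031, -0.005, 0.025]},
    {"grip": 1, "linear": [1, 3, 100], "rot": [-0.031, -0.005, 0.025]},
    {"grip": 1, "linear": [1, 3, 110.5], "rot": [-0.031, -0.005, 0.025]},
    {"grip": 1, "linear": [1, 3, 110.5], "rot": [-0.031, -0.005, 0.025]}
  ]
}}

```text
clock: 17.27
position: [493.2, -53.0, 40.5]
ee_rot: [-0.05, 0.999, -0.0, 0.0]
contact_force: [0.4, -0.8, 0.5]
gripper_width: 85.6
grasp_force: 0.0
```

Call:
{"fn": "arm_command", "kwargs": {
  "rows": [
    {"grip": 1, "linear": [0, 0, 25], "rot": [0, 0, 0]},
    {"grip": 1, "linear": [0, 0, 45], "rot": [0, 0, 0]},
    {"grip": 1, "linear": [0, 0, 56], "rot": [0, 0, 0]},
    {"grip": 1, "linear": [0, 0, 56], "rot": [0, 0, 0]},
    {"grip": 0.6, "linear": [0, 0, 56], "rot": [0, 0, 0]},
    {"grip": 0.6, "linear": [0, 0, 56], "rot": [0, 0, 0]},
    {"grip": 0.6, "linear": [0, 0, 56], "rot": [0, 0, 0]},
    {"grip": 0.6, "linear": [0, 0, 56], "rot": [0, 0, 0]},
    {"grip": 0.6, "linear": [0, 0, 56], "rot": [0, 0, 0]}
  ]
}}

```text
clock: 18.4
position: [494.1, -53.1, -12.7]
ee_rot: [-0.05, 0.999, -0.0, 0.002]
contact_force: [-3.4, 1.6, 16.1]
gripper_width: 51.5
grasp_force: 8.3
```

```bash
python3 - <<'E'
from h import *
nstat()
plan(((493,-52,110),down(185.7)),(N2W((130,60,130)),NR()),(N2W((110,0,80)),NR()))
E
```

```text
nest pos [  99.3  275.4 -143.6] F [10.6 -2.3 12.5] w 51.5 gf 8.3 t 18.4
lin [   0.5    1.1 -122.7] rot [-0.001  0.004  0.001] rows>= 2.0
lin [ -80.3  227.4 -129.6] rot [ 0.036  0.523 -0.136] rows>= 4.4
lin [-20.  60.  50.] rot [0. 0. 0.] rows>= 1.3
```

The fingertips closed just over the glass and rested lightly on it (16 N), so the tips sit about 25 mm behind the TCP. I'll lift off straight away, reopen and regrip lower.

Call:
{"fn": "arm_command", "kwargs": {
  "rows": [
    {"grip": 0.6, "linear": [0, 0, -12], "rot": [0, 0, 0]},
    {"grip": 1, "linear": [0, 0, -15], "rot": [0, 0, 0]},
    {"grip": 1, "linear": [0, 0, -15], "rot": [0, 0, 0]},
    {"grip": 1, "linear": [0, 0, -15], "rot": [0, 0, 0]},
    {"grip": 1, "linear": [0, 0, -15], "rot": [0, 0, 0]}
  ]
}}

```text
clock: 19.02
position: [492.2, -53.3, -1.1]
ee_rot: [-0.049, 0.999, -0.0, -0.0]
contact_force: [0.9, 0.3, -0.6]
gripper_width: 85.2
grasp_force: 0.0
```

```bash
python3 - <<'E'
from h import *
nstat(); part('blank_c',12)
plan(((493,-52.3,-22.5),down(185.7)))
E
```

```text
nest pos [ 106.7  275.2 -134.5] F [-1.1 -0.1 -0.1] w 85.2 gf 0.0 t 19.02
tip [321.1, 245.2] 0.78 [494.86801727 -49.7579863 ]
rect 267 144 373 328
contour rect ((492.34613037109375, -51.97062683105469), (119.27043914794922, 59.92501449584961), 5.74031400680542)
lin [-0.7  0.9 21.5] rot [-0.     0.    -0.001] rows>= 0.3
```

Blank unmoved at (492.5, -52).

Call:
{"fn": "arm_command", "kwargs": {
  "rows": [
    {"grip": 1, "linear": [-0.5, 0.9, 10], "rot": [0, 0, 0]},
    {"grip": 1, "linear": [-0.5, 0.9, 18], "rot": [0, 0, 0]},
    {"grip": 1, "linear": [-0.5, 0.9, 21.5], "rot": [0, 0, 0]},
    {"grip": 1, "linear": [-0.5, 0.9, 21.5], "rot": [0, 0, 0]},
    {"grip": 0.6, "linear": [-0.5, 0.9, 21.5], "rot": [0, 0, 0]},
    {"grip": 0.6, "linear": [-0.5, 0.9, 21.5], "rot": [0, 0, 0]},
    {"grip": 0.6, "linear": [-0.5, 0.9, 21.5], "rot": [0, 0, 0]},
    {"grip": 0.6, "linear": [-0.5, 0.9, 21.5], "rot": [0, 0, 0]}
  ]
}}

```text
clock: 20.18
position: [493.3, -52.3, -21.4]
ee_rot: [-0.049, 0.999, -0.0, 0.001]
contact_force: [-1.1, -0.1, 5.9]
gripper_width: 58.1
grasp_force: 64.3
```

```bash
python3 - <<'E'
from h import *
nstat(); print(arm.read_state()['position'])
plan(((493,-52,110),down(185.7)),(N2W((130,60,130)),NR()),(N2W((110,0,80)),NR()))
E
```

```text
nest pos [  95.5  274.5 -151.4] F [ 3.9 -0.2  4.6] w 58.1 gf 64.3 t 20.18
[493.33681504 -52.29810762 -21.38001741]
lin [ 1.000e-01  3.000e-01 -1.314e+02] rot [-0.     0.002 -0.001] rows>= 2.1
lin [ -80.3  227.4 -129.6] rot [ 0.036  0.523 -0.136] rows>= 4.4
lin [-20.  60.  50.] rot [0. 0. 0.] rows>= 1.3
```

Call:
{"fn": "arm_command", "kwargs": {
  "rows": [
    {"grip": 0.5, "linear": [0, 0, -10], "rot": [0, 0, 0]},
    {"grip": 0.5, "linear": [0, 0, -50], "rot": [0, 0, 0]},
    {"grip": 0.5, "linear": [0, 0, -100], "rot": [0, 0, 0]},
    {"grip": 0.5, "linear": [0, 0, -131], "rot": [0, 0, 0]},
    {"grip": 0.5, "linear": [0, 0, -131], "rot": [0, 0, 0]}
  ]
}}

```text
clock: 20.8
position: [494.5, -51.9, 111.7]
ee_rot: [-0.049, 0.999, 0.0, 0.004]
contact_force: [-0.5, 0.5, -2.9]
gripper_width: 57.9
grasp_force: 65.3
```

Call:
{"fn": "arm_command", "kwargs": {
  "rows": [
    {"grip": 0.5, "linear": [-15, 40, -25], "rot": [0.007, 0.1, -0.027]},
    {"grip": 0.5, "linear": [-30, 85, -50], "rot": [0.014, 0.2, -0.054]},
    {"grip": 0.5, "linear": [-45, 130, -75], "rot": [0.02, 0.3, -0.08]},
    {"grip": 0.5, "linear": [-60, 170, -100], "rot": [0.027, 0.4, -0.1]},
    {"grip": 0.5, "linear": [-72, 205, -117], "rot": [0.032, 0.47, -0.12]},
    {"grip": 0.5, "linear": [-80, 227, -130], "rot": [0.036, 0.523, -0.136]},
    {"grip": 0.5, "linear": [-80, 227, -130], "rot": [0.036, 0.523, -0.136]},
    {"grip": 0.5, "linear": [-80, 227, -130], "rot": [0.036, 0.523, -0.136]}
  ]
}}

```text
clock: 21.8
position: [549.4, 181.2, 237.2]
ee_rot: [-0.114, 0.959, -0.031, -0.258]
contact_force: [-0.3, 0.6, -1.9]
gripper_width: 57.8
grasp_force: 65.3
```

```bash
python3 - <<'E'
from h import *
nstat()
plan((N2W((102,0.2,60)),NR()),(N2W((102,0.2,8)),NR()))
E
```

```text
nest pos [129.8  60.9 127.4] F [-0.8 -0.6 -1.7] w 57.8 gf 65.3 t 21.8
lin [-27.9  60.7  67.3] rot [ 0.    -0.002 -0.001] rows>= 1.5
lin [ 0. -0. 52.] rot [0. 0. 0.] rows>= 0.8
```

Call:
{"fn": "arm_command", "kwargs": {
  "rows": [
    {"grip": 0.5, "linear": [-14, 30, 35], "rot": [0, 0, 0]},
    {"grip": 0.5, "linear": [-28, 60.7, 67], "rot": [0, 0, 0]},
    {"grip": 0.5, "linear": [-28, 60.7, 75], "rot": [0, 0, 0]},
    {"grip": 0.5, "linear": [-28, 60.7, 95], "rot": [0, 0, 0]},
    {"grip": 0.5, "linear": [-28, 60.7, 110], "rot": [0, 0, 0]},
    {"grip": 0.5, "linear": [-28, 60.7, 118], "rot": [0, 0, 0]},
    {"grip": 0.5, "linear": [-28, 60.7, 120], "rot": [0, 0, 0]},
    {"grip": 0.5, "linear": [-28, 60.7, 120], "rot": [0, 0, 0]}
  ]
}}

```text
clock: 22.8
position: [501.5, 232.1, 121.3]
ee_rot: [-0.114, 0.959, -0.031, -0.256]
contact_force: [-0.0, 0.2, -2.4]
gripper_width: 58.0
grasp_force: 65.3
```

```bash
python3 -c "
from h import *
nstat()"
```

```text
nest pos [101.7   0.    9.7] F [-1.2 -0.2 -2. ] w 58.0 gf 65.3 t 22.8
```

Call:
{"fn": "arm_command", "kwargs": {
  "rows": [
    {"grip": 0.5, "linear": [0, 0, 2], "rot": [0, 0, 0]},
    {"grip": 0.5, "linear": [0, 0, 3.5], "rot": [0, 0, 0]},
    {"grip": 0.5, "linear": [0, 0, 4.5], "rot": [0, 0, 0]},
    {"grip": 0.5, "linear": [0, 0, 5.5], "rot": [0, 0, 0]},
    {"grip": 0.5, "linear": [0, 0, 5.5], "rot": [0, 0, 0]}
  ]
}}

```text
clock: 23.42
position: [498.4, 231.5, 116.1]
ee_rot: [-0.115, 0.959, -0.031, -0.257]
contact_force: [-0.2, -0.2, -1.5]
gripper_width: 57.9
grasp_force: 65.3
```

```bash
python3 -c "
from h import *
nstat()"
```

```text
nest pos [ 1.019e+02 -1.000e-01  3.600e+00] F [-0.6  0.1 -1.4] w 57.9 gf 65.3 t 23.43
```

Call:
{"fn": "arm_command", "kwargs": {
  "rows": [
    {"grip": 0.5, "linear": [0, 0, 0.8], "rot": [0, 0, 0]},
    {"grip": 0.5, "linear": [0, 0, 1.5], "rot": [0, 0, 0]},
    {"grip": 0.5, "linear": [0, 0, 1.5], "rot": [0, 0, 0]}
  ]
}}

```text
clock: 23.8
position: [498.3, 231.5, 115.8]
ee_rot: [-0.115, 0.959, -0.031, -0.256]
contact_force: [1.2, 0.7, 3.6]
gripper_width: 57.8
grasp_force: 65.9
```

```bash
python3 -c "
from h import *
nstat()"
```

```text
nest pos [ 1.018e+02 -1.000e-01  3.300e+00] F [ 0.6 -0.4  3.8] w 57.8 gf 65.9 t 23.8
```

Touching with about 5 N. Slide down, easing off slightly.

Call:
{"fn": "arm_command", "kwargs": {
  "rows": [
    {"grip": 0.5, "linear": [-6, 0, -0.4], "rot": [0, 0, 0]},
    {"grip": 0.5, "linear": [-12, 0, -0.4], "rot": [0, 0, 0]},
    {"grip": 0.5, "linear": [-18, 0, -0.4], "rot": [0, 0, 0]},
    {"grip": 0.5, "linear": [-24, 0, -0.4], "rot": [0, 0, 0]},
    {"grip": 0.5, "linear": [-29, 0, -0.4], "rot": [0, 0, 0]},
    {"grip": 0.5, "linear": [-34, 0, -0.4], "rot": [0, 0, 0]},
    {"grip": 0.5, "linear": [-36, 0, -0.4], "rot": [0, 0, 0]},
    {"grip": 0.5, "linear": [-36, 0, -0.4], "rot": [0, 0, 0]}
  ]
}}

```text
clock: 24.8
position: [528.7, 238.4, 97.7]
ee_rot: [-0.115, 0.959, -0.031, -0.257]
contact_force: [0.1, 0.6, 5.2]
gripper_width: 58.0
grasp_force: 66.0
```

```bash
python3 -c "
from h import *
nstat()"
```

```text
nest pos [65.8  0.4  3.2] F [ 2.4 -0.6  4.6] w 58.0 gf 66.0 t 24.8
```

Call:
{"fn": "arm_command", "kwargs": {
  "rows": [
    {"grip": 0.5, "linear": [-1.5, 0, 0], "rot": [0, 0, 0]},
    {"grip": 0.5, "linear": [-3, 0, 0], "rot": [0, 0, 0]},
    {"grip": 0.5, "linear": [-4.2, 0, 0], "rot": [0, 0, 0]},
    {"grip": 0.5, "linear": [-5.2, 0, 0], "rot": [0, 0, 0]},
    {"grip": 0.5, "linear": [-6, 0, 0], "rot": [0, 0, 0]},
    {"grip": 0.5, "linear": [-6, 0, 0], "rot": [0, 0, 0]}
  ]
}}

```text
clock: 25.55
position: [532.9, 239.4, 95.2]
ee_rot: [-0.115, 0.959, -0.031, -0.258]
contact_force: [-1.0, 0.9, 6.9]
gripper_width: 58.0
grasp_force: 66.1
```

```bash
python3 -c "
from h import *
nstat()"
```

```text
nest pos [60.8  0.4  3.2] F [ 4.1 -1.1  5.6] w 58.0 gf 66.1 t 25.55
```

Call:
{"fn": "arm_command", "kwargs": {
  "rows": [
    {"grip": 0.5, "linear": [-1, 0, 0], "rot": [0, 0, 0]},
    {"grip": 0.5, "linear": [-1.8, 0, 0], "rot": [0, 0, 0]},
    {"grip": 0.5, "linear": [-1.8, 0, 0], "rot": [0, 0, 0]}
  ]
}}

```text
clock: 25.92
position: [532.8, 239.3, 95.2]
ee_rot: [-0.115, 0.958, -0.032, -0.26]
contact_force: [-4.8, -1.1, 10.8]
gripper_width: 57.8
grasp_force: 66.2
```

```bash
python3 -c "
from h import *
nstat()"
```

```text
nest pos [60.9  0.4  3.2] F [ 9.6 -0.1  6.9] w 57.8 gf 66.2 t 25.93
```

Blank is home (stalled at x 60.9). Release and retreat.

Call:
{"fn": "arm_command", "kwargs": {
  "rows": [
    {"grip": 0.5, "linear": [2, 0, 0], "rot": [0, 0, 0]},
    {"grip": 1, "linear": [2, 0, 0], "rot": [0, 0, 0]},
    {"grip": 1, "linear": [2, 0, 0], "rot": [0, 0, 0]},
    {"grip": 1, "linear": [2, 0, 0], "rot": [0, 0, 0]},
    {"grip": 1, "linear": [2, 0, -5], "rot": [0, 0, 0]},
    {"grip": 1, "linear": [2, 0, -45], "rot": [0, 0, 0]},
    {"grip": 1, "linear": [2, 0, -95], "rot": [0, 0, 0]},
    {"grip": 1, "linear": [2, 0, -110], "rot": [0, 0, 0]},
    {"grip": 1, "linear": [2, 0, -110], "rot": [0, 0, 0]}
  ]
}}

```text
clock: 27.05
position: [587.4, 253.1, 190.5]
ee_rot: [-0.114, 0.96, -0.03, -0.255]
contact_force: [-0.7, 0.5, -1.0]
gripper_width: 85.3
grasp_force: 0.0
```

```bash
python3 - <<'E'
from h import *
np.set_printoptions(precision=3,suppress=True)
nstat()
p,K,E=cam('wrist'); save(p,'n4.png'); t=models.spot_in(p,'blank_c'); print(t[:2]); t=models.tip_of(p,'blank_c'); print(t[:2])
for P in((61.4,0,36),(121.4,30,36),(121.4,-30,36),(21,0,54)): print(P,proj(K,E,N2W(P)))
plan(((664,-161,150),down(179)))
E
```

```text
nest pos [ 59.8  -0.1 113.9] F [-0.  -0.7 -1.2] w 85.3 gf 0.0 t 27.05
[{'rect': [285.3, 128.1, 351.2, 242.0], 'score': 0.84}]
[{'pixel': [320.3, 194.2], 'score': 0.95}]
(61.4, 0, 36) [316.175 194.764]
(121.4, 30, 36) [280.258 126.767]
(121.4, -30, 36) [351.816 126.725]
(21, 0, 54) [316.186 244.195]
lin [  -1.  -420.4   44. ] rot [-0.067 -0.523  0.249] rows>= 6.8
```

Call:
{"fn": "arm_command", "kwargs": {
  "rows": [
    {"grip": 1, "linear": [0, -60, 0], "rot": [-0.01, -0.1, 0.04]},
    {"grip": 1, "linear": [0, -120, 5], "rot": [-0.02, -0.2, 0.08]},
    {"grip": 1, "linear": [0, -180, 12], "rot": [-0.03, -0.28, 0.12]},
    {"grip": 1, "linear": [0, -240, 20], "rot": [-0.04, -0.36, 0.16]},
    {"grip": 1, "linear": [0, -300, 28], "rot": [-0.05, -0.44, 0.2]},
    {"grip": 1, "linear": [-1, -360, 36], "rot": [-0.06, -0.5, 0.23]},
    {"grip": 1, "linear": [-1, -420, 44], "rot": [-0.067, -0.523, 0.249]},
    {"grip": 1, "linear": [-1, -420, 44], "rot": [-0.067, -0.523, 0.249]},
    {"grip": 1, "linear": [-1, -420, 44], "rot": [-0.067, -0.523, 0.249]},
    {"grip": 1, "linear": [-1, -420, 44], "rot": [-0.067, -0.523, 0.249]}
  ]
}}

```text
clock: 28.45
position: [664.8, -158.9, 150.8]
ee_rot: [0.008, 1.0, 0.0, 0.001]
contact_force: [0.2, 0.6, -0.0]
gripper_width: 85.6
grasp_force: 0.0
```

```bash
python3 - <<'E'
from h import *
s=arm.read_state(); print(s['position'],s['clock']); part('retainer_c',14,'w5.png')
E
```

```text
[ 664.81058589 -158.85645723  150.83306985] 28.45
tip [316.0, 176.7] 0.71 [ 662.27243177 -159.55019417]
rect 284 123 343 228
contour rect ((662.8802490234375, -160.97064208984375), (120.23506164550781, 60.18217086791992), 0.1290098875761032)
```

```bash
python3 - <<'E'
from h import *
plan(((662.9,-161.5,-22),down(180.1)))
E
```

```text
lin [  2.6  -2.7 173.1] rot [ 0.001  0.003 -0.017] rows>= 2.8
```

Call:
{"fn": "arm_command", "kwargs": {
  "rows": [
    {"grip": 1, "linear": [2.6, -2.7, 55], "rot": [0, 0.003, -0.017]},
    {"grip": 1, "linear": [2.6, -2.7, 110], "rot": [0, 0.003, -0.017]},
    {"grip": 1, "linear": [2.6, -2.7, 145], "rot": [0, 0.003, -0.017]},
    {"grip": 1, "linear": [2.6, -2.7, 165], "rot": [0, 0.003, -0.017]},
    {"grip": 1, "linear": [2.6, -2.7, 173], "rot": [0, 0.003, -0.017]},
    {"grip": 1, "linear": [2.6, -2.7, 173], "rot": [0, 0.003, -0.017]},
    {"grip": 0.6, "linear": [2.6, -2.7, 173], "rot": [0, 0.003, -0.017]},
    {"grip": 0.6, "linear": [2.6, -2.7, 173], "rot": [0, 0.003, -0.017]},
    {"grip": 0.6, "linear": [2.6, -2.7, 173], "rot": [0, 0.003, -0.017]},
    {"grip": 0.6, "linear": [2.6, -2.7, 173], "rot": [0, 0.003, -0.017]}
  ]
}}

```text
clock: 29.85
position: [664.1, -163.0, -19.8]
ee_rot: [-0.0, 1.0, 0.0, 0.002]
contact_force: [-0.5, 0.8, 6.0]
gripper_width: 58.3
grasp_force: 65.6
```

```bash
python3 - <<'E'
from h import *
s=arm.read_state(); print(s['position'],s['contact_force'],s['grasp_force'],s['gripper_width'])
plan(((663,-161,130),down(180.1)),(N2W((125,60,130)),NR()))
E
```

```text
[ 664.13667887 -162.95902425  -19.81534413] [-0.51640785  0.82109936  6.03609548] 65.6322705745697 58.33188067729505
lin [   0.6    2.  -149.8] rot [ 0.     0.003 -0.002] rows>= 2.4
lin [ 107.9  344.5 -107.1] rot [ 0.062  0.521 -0.231] rows>= 6.0
```

Call:
{"fn": "arm_command", "kwargs": {
  "rows": [
    {"grip": 0.5, "linear": [0, 0, -10], "rot": [0, 0, 0]},
    {"grip": 0.5, "linear": [0, 0, -50], "rot": [0, 0, 0]},
    {"grip": 0.5, "linear": [0, 0, -105], "rot": [0, 0, 0]},
    {"grip": 0.5, "linear": [0, 0, -150], "rot": [0, 0, 0]},
    {"grip": 0.5, "linear": [0, 0, -150], "rot": [0, 0, 0]}
  ]
}}

```text
clock: 30.48
position: [665.2, -163.4, 133.4]
ee_rot: [-0.0, 1.0, -0.0, 0.005]
contact_force: [1.3, 0.8, -2.1]
gripper_width: 57.5
grasp_force: 65.1
```

Call:
{"fn": "arm_command", "kwargs": {
  "rows": [
    {"grip": 0.5, "linear": [17, 54, -25], "rot": [0.009, 0.075, -0.033]},
    {"grip": 0.5, "linear": [34, 108, -50], "rot": [0.018, 0.15, -0.066]},
    {"grip": 0.5, "linear": [51, 162, -70], "rot": [0.027, 0.225, -0.1]},
    {"grip": 0.5, "linear": [68, 216, -85], "rot": [0.036, 0.3, -0.13]},
    {"grip": 0.5, "linear": [84, 268, -95], "rot": [0.045, 0.38, -0.165]},
    {"grip": 0.5, "linear": [98, 312, -104], "rot": [0.054, 0.46, -0.2]},
    {"grip": 0.5, "linear": [108, 344, -107], "rot": [0.062, 0.521, -0.231]},
    {"grip": 0.5, "linear": [108, 344, -107], "rot": [0.062, 0.521, -0.231]},
    {"grip": 0.5, "linear": [108, 344, -107], "rot": [0.062, 0.521, -0.231]},
    {"grip": 0.5, "linear": [108, 344, -107], "rot": [0.062, 0.521, -0.231]}
  ]
}}

```text
clock: 31.72
position: [554.8, 179.8, 235.1]
ee_rot: [-0.113, 0.959, -0.03, -0.257]
contact_force: [-1.1, -0.0, -1.4]
gripper_width: 58.1
grasp_force: 65.2
```

```bash
python3 - <<'E'
from h import *
nstat()
plan((N2W((101,0.3,22)),NR()))
E
```

```text
nest pos [124.5  63.5 128. ] F [ 0.2 -0.2 -1.7] w 58.1 gf 65.2 t 31.73
lin [-23.3  63.  106.1] rot [ 0.002 -0.    -0.003] rows>= 2.0
```

Call:
{"fn": "arm_command", "kwargs": {
  "rows": [
    {"grip": 0.5, "linear": [-12, 32, 15], "rot": [0.002, 0, -0.003]},
    {"grip": 0.5, "linear": [-23.5, 63, 35], "rot": [0.002, 0, -0.003]},
    {"grip": 0.5, "linear": [-23.5, 63, 55], "rot": [0.002, 0, -0.003]},
    {"grip": 0.5, "linear": [-23.5, 63, 80], "rot": [0.002, 0, -0.003]},
    {"grip": 0.5, "linear": [-23.5, 63, 98], "rot": [0.002, 0, -0.003]},
    {"grip": 0.5, "linear": [-23.5, 63, 106], "rot": [0.002, 0, -0.003]},
    {"grip": 0.5, "linear": [-23.5, 63, 108], "rot": [0.002, 0, -0.003]},
    {"grip": 0.5, "linear": [-23.5, 63, 108], "rot": [0.002, 0, -0.003]}
  ]
}}

```text
clock: 32.72
position: [508.0, 234.3, 130.6]
ee_rot: [-0.115, 0.959, -0.031, -0.256]
contact_force: [-0.2, -0.1, -1.1]
gripper_width: 58.0
grasp_force: 65.1
```

```bash
python3 -c "
from h import *
nstat()
plan((N2W((101,0.3,16)),NR()))"
```

```text
nest pos [100.5  -0.6  21.2] F [-0.4  0.  -1.1] w 58.0 gf 65.1 t 32.73
lin [ 0.5 -0.9  5.2] rot [0.    0.001 0.001] rows>= 0.1
```

Call:
{"fn": "arm_command", "kwargs": {
  "rows": [
    {"grip": 0.5, "linear": [0, -0.9, 2], "rot": [0, 0.001, 0.001]},
    {"grip": 0.5, "linear": [0, -0.9, 3.5], "rot": [0, 0.001, 0.001]},
    {"grip": 0.5, "linear": [0, -0.9, 4.5], "rot": [0, 0.001, 0.001]},
    {"grip": 0.5, "linear": [0, -0.9, 5.5], "rot": [0, 0.001, 0.001]},
    {"grip": 0.5, "linear": [0, -0.9, 5.5], "rot": [0, 0.001, 0.001]}
  ]
}}

```text
clock: 33.35
position: [505.6, 233.0, 126.1]
ee_rot: [-0.115, 0.959, -0.031, -0.257]
contact_force: [0.9, 0.2, 4.1]
gripper_width: 57.9
grasp_force: 65.8
```

```bash
python3 -c "
from h import *
nstat()"
```

```text
nest pos [1.006e+02 1.000e-01 1.600e+01] F [1.2 0.1 4. ] w 57.9 gf 65.8 t 33.35
```

Call:
{"fn": "arm_command", "kwargs": {
  "rows": [
    {"grip": 0.5, "linear": [-6, 0, -0.3], "rot": [0, 0, 0]},
    {"grip": 0.5, "linear": [-12, 0, -0.3], "rot": [0, 0, 0]},
    {"grip": 0.5, "linear": [-15.5, 0, -0.3], "rot": [0, 0, 0]},
    {"grip": 0.5, "linear": [-15.5, 0, -0.3], "rot": [0, 0, 0]}
  ]
}}

```text
clock: 33.85
position: [518.2, 235.8, 118.3]
ee_rot: [-0.115, 0.959, -0.031, -0.258]
contact_force: [0.9, -0.9, 4.8]
gripper_width: 58.0
grasp_force: 65.8
```

```bash
python3 -c "
from h import *
nstat()"
```

```text
nest pos [85.4  0.4 15.7] F [1.9 1.1 4.5] w 58.0 gf 65.8 t 33.85
```

Call:
{"fn": "arm_command", "kwargs": {
  "rows": [
    {"grip": 0.5, "linear": [0, 0, 1.5], "rot": [0, 0, 0]},
    {"grip": 0.5, "linear": [0, 0, 3], "rot": [0, 0, 0]},
    {"grip": 0.5, "linear": [0, 0, 4.5], "rot": [0, 0, 0]},
    {"grip": 0.5, "linear": [0, 0, 6], "rot": [0, 0, 0]},
    {"grip": 0.5, "linear": [0, 0, 6.5], "rot": [0, 0, 0]},
    {"grip": 0.5, "linear": [0, 0, 6.5], "rot": [0, 0, 0]}
  ]
}}

```text
clock: 34.6
position: [515.9, 235.3, 114.0]
ee_rot: [-0.116, 0.959, -0.031, -0.256]
contact_force: [1.9, -0.1, 9.4]
gripper_width: 58.3
grasp_force: 66.3
```

```bash
python3 -c "
from h import *
nstat()
plan((N2W((85,0.3,9.5)),NR()))"
```

```text
nest pos [85.3  0.4 10.7] F [3.1 0.5 9.1] w 58.3 gf 66.3 t 34.6
lin [-0.3  0.1  1.2] rot [-0.001  0.001  0.001] rows>= 0.0
```

Call:
{"fn": "arm_command", "kwargs": {
  "rows": [
    {"grip": 0.5, "linear": [0, 0, 1.3], "rot": [0, 0, 0]},
    {"grip": 0.5, "linear": [0, 0, 1.3], "rot": [0, 0, 0]},
    {"grip": 0.5, "linear": [-4, 0, 1.3], "rot": [0, 0, 0]},
    {"grip": 0.5, "linear": [-8, 0, 1.3], "rot": [0, 0, 0]},
    {"grip": 0.5, "linear": [-11, 0, 1.3], "rot": [0, 0, 0]},
    {"grip": 0.5, "linear": [-11, 0, 1.3], "rot": [0, 0, 0]}
  ]
}}

```text
clock: 35.35
position: [524.0, 237.0, 107.9]
ee_rot: [-0.116, 0.959, -0.031, -0.257]
contact_force: [0.8, 0.6, 11.1]
gripper_width: 58.1
grasp_force: 66.4
```

```bash
python3 -c "
from h import *
nstat()
plan((N2W((74,0.3,9.5)),NR()))"
```

```text
nest pos [75.1  0.6  9.6] F [ 4.7 -0.3 10.1] w 58.1 gf 66.4 t 35.35
lin [-1.1  0.3  0.1] rot [-0.002 -0.001  0.001] rows>= 0.0
```

Call:
{"fn": "arm_command", "kwargs": {
  "rows": [
    {"grip": 0.5, "linear": [-3, 0, 0.3], "rot": [0, 0, 0]},
    {"grip": 0.5, "linear": [-6, 0, 0.3], "rot": [0, 0, 0]},
    {"grip": 0.5, "linear": [-9, 0, 0.3], "rot": [0, 0, 0]},
    {"grip": 0.5, "linear": [-9, 0, 0.3], "rot": [0, 0, 0]}
  ]
}}

```text
clock: 35.85
position: [531.4, 238.8, 103.4]
ee_rot: [-0.116, 0.959, -0.031, -0.257]
contact_force: [0.1, 0.0, 11.6]
gripper_width: 58.2
grasp_force: 66.5
```

```bash
python3 -c "
from h import *
nstat()"
```

```text
nest pos [66.3  0.6  9.6] F [ 5.7  0.  10.1] w 58.2 gf 66.5 t 35.85
```

Under the lip with no catching (x force steady). On to home.

Call:
{"fn": "arm_command", "kwargs": {
  "rows": [
    {"grip": 0.5, "linear": [-2, 0, 0], "rot": [0, 0, 0]},
    {"grip": 0.5, "linear": [-3.5, 0, 0], "rot": [0, 0, 0]},
    {"grip": 0.5, "linear": [-5, 0, 0], "rot": [0, 0, 0]},
    {"grip": 0.5, "linear": [-6, 0, 0], "rot": [0, 0, 0]},
    {"grip": 0.5, "linear": [-7, 0, 0], "rot": [0, 0, 0]},
    {"grip": 0.5, "linear": [-7.5, 0, 0], "rot": [0, 0, 0]},
    {"grip": 0.5, "linear": [-7.5, 0, 0], "rot": [0, 0, 0]}
  ]
}}

```text
clock: 36.72
position: [536.8, 240.1, 100.2]
ee_rot: [-0.116, 0.959, -0.032, -0.258]
contact_force: [-2.2, 0.1, 14.0]
gripper_width: 58.0
grasp_force: 66.5
```

```bash
python3 -c "
from h import *
nstat()"
```

```text
nest pos [59.9  0.6  9.6] F [ 8.8 -0.6 11.1] w 58.0 gf 66.5 t 36.73
```

Call:
{"fn": "arm_command", "kwargs": {
  "rows": [
    {"grip": 0.5, "linear": [-0.8, 0, 0], "rot": [0, 0, 0]},
    {"grip": 0.5, "linear": [-1.6, 0, 0], "rot": [0, 0, 0]},
    {"grip": 0.5, "linear": [-1.6, 0, 0], "rot": [0, 0, 0]}
  ]
}}

```text
clock: 37.1
position: [536.7, 240.1, 100.2]
ee_rot: [-0.116, 0.958, -0.032, -0.26]
contact_force: [-5.5, -0.4, 17.5]
gripper_width: 57.9
grasp_force: 66.6
```

```bash
python3 -c "
from h import *
nstat()"
```

```text
nest pos [59.9  0.6  9.5] F [13.4 -0.9 12.4] w 57.9 gf 66.6 t 37.1
```

The retainer is home. Ease up so the lip takes the load, then release.

Call:
{"fn": "arm_command", "kwargs": {
  "rows": [
    {"grip": 0.5, "linear": [0.5, 0, -1], "rot": [0, 0, 0]},
    {"grip": 0.5, "linear": [1, 0, -2], "rot": [0, 0, 0]},
    {"grip": 0.5, "linear": [1, 0, -3], "rot": [0, 0, 0]},
    {"grip": 0.5, "linear": [1, 0, -3], "rot": [0, 0, 0]}
  ]
}}

```text
clock: 37.6
position: [536.8, 240.1, 100.5]
ee_rot: [-0.115, 0.958, -0.032, -0.261]
contact_force: [-4.8, -1.7, 7.3]
gripper_width: 58.2
grasp_force: 65.8
```

```bash
python3 -c "
from h import *
nstat()"
```

```text
nest pos [60.   0.6  9.8] F [8.  0.5 3.8] w 58.2 gf 65.8 t 37.6
```

Call:
{"fn": "arm_command", "kwargs": {
  "rows": [
    {"grip": 0.5, "linear": [0.5, 0, -0.7], "rot": [0, 0, 0]},
    {"grip": 1, "linear": [0.5, 0, -0.7], "rot": [0, 0, 0]},
    {"grip": 1, "linear": [0.5, 0, -0.7], "rot": [0, 0, 0]},
    {"grip": 1, "linear": [0.5, 0, -0.7], "rot": [0, 0, 0]},
    {"grip": 1, "linear": [0.5, 0, -5], "rot": [0, 0, 0]},
    {"grip": 1, "linear": [0.5, 0, -45], "rot": [0, 0, 0]},
    {"grip": 1, "linear": [0.5, 0, -95], "rot": [0, 0, 0]},
    {"grip": 1, "linear": [0.5, 0, -105], "rot": [0, 0, 0]},
    {"grip": 1, "linear": [0.5, 0, -105], "rot": [0, 0, 0]}
  ]
}}

```text
clock: 38.72
position: [590.0, 253.8, 190.3]
ee_rot: [-0.115, 0.959, -0.03, -0.257]
contact_force: [0.2, -0.6, -1.3]
gripper_width: 85.1
grasp_force: 0.0
```

```bash
python3 - <<'E'
from h import *
np.set_printoptions(precision=1,suppress=True)
nstat()
p,K,E=cam('wrist'); save(p,'n5.png'); print(models.spot_in(p,'retainer_c')[:1],models.tip_of(p,'retainer_c')[:1],models.tip_of(p,'bed_mid')[:1])
for x in(61.4,66): 
  for z in (46,50): print(x,z,[proj(K,E,N2W((x+60,y,z))) for y in(30,-30)])
im=p['frame'].astype(int); print('column 316 brightness rows 95-150',im[95:150,316].sum(1).tolist(), im[215:262,316].sum(1).tolist())
a=cv2.imread('pics/n4.png').astype(int); print('n4',a[95:150,316].sum(1).tolist(),a[215:262,316].sum(1).tolist())
q,K2,E2=cam('side'); print(models.tip_of(q,'retainer_c')[:1],proj(K2,E2,N2W((61.4,0,39))),proj(K2,E2,N2W((61.4,0,43))))
for k in('jar','flowmeter','driver_grip'): print(k,[np.array(models.tip_of(q,k)[0]['pixel'])])
E
```

```text
nest pos [ 57.3  -0.1 115.1] F [-0.7  0.6 -1.1] w 85.1 gf 0.0 t 38.73
[{'rect': [279.3, 124.9, 353.5, 237.9], 'score': 0.74}] [{'pixel': [320.0, 191.3], 'score': 0.88}] []
61.4 46 [array([278.9, 124.8]), array([353.3, 124.8])]
61.4 50 [array([278.3, 125.1]), array([353.9, 125.2])]
66 46 [array([278.7, 118.9]), array([353.5, 118.9])]
66 50 [array([278. , 119.1]), array([354.1, 119.2])]
column 316 brightness rows 95-150 [408, 407, 405, 408, 403, 409, 403, 403, 401, 404, 403, 403, 402, 403, 404, 401, 405, 401, 398, 401, 400, 398, 398, 398, 397, 396, 398, 398, 388, 349, 382, 473, 504, 614, 673, 666, 660, 663, 667, 661, 665, 666, 664, 665, 664, 667, 674, 667, 668, 671, 670, 665, 656, 654, 665] [632, 635, 629, 631, 631, 634, 631, 632, 624, 620, 615, 615, 614, 616, 623, 599, 503, 464, 469, 468, 452, 440, 557, 655, 657, 650, 643, 638, 592, 501, 472, 475, 470, 457, 519, 676, 681, 662, 661, 658, 651, 648, 645, 648, 652, 657, 636]
n4 [424, 419, 420, 424, 422, 424, 422, 419, 421, 419, 421, 420, 420, 418, 417, 417, 419, 419, 416, 417, 416, 415, 418, 414, 418, 417, 417, 412, 415, 414, 410, 380, 353, 393, 560, 694, 687, 663, 659, 657, 661, 659, 661, 660, 659, 659, 660, 661, 660, 655, 653, 654, 654, 652, 652] [655, 653, 655, 652, 655, 656, 653, 656, 653, 654, 654, 653, 644, 641, 639, 640, 643, 641, 639, 641, 643, 643, 656, 659, 662, 657, 659, 660, 661, 667, 660, 589, 517, 495, 496, 488, 481, 546, 695, 686, 679, 680, 677, 671, 668, 666, 668]
[{'pixel': [269.2, 191.5], 'score': 0.55}] [309.8 234.5] [308.9 233.3]
jar [array([311.9, 235.2])]
flowmeter [array([338.6, 152.7])]
driver_grip [array([355.9, 327.1])]
```

The retainer's upper edge is at row ~127, matching the home position to about 1 mm once the same bias seen on the blank is applied. The parts didn't move on release, and the gripper is clear. Handing in.

```bash
python3 -c "
from bench import job
print(job.job_done())"
```

```text
the job is handed in; nothing more can be done
None
```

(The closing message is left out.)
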